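Lock the medicine vials away in the clear-lidded case

TASK

To lock the medicines away in the white case, roll its knurled wheel towards the lid until the white line stands three clicks past the pointer, slide the grey safety tab fully towards the wheel, swing the steel hasp up and open the clear lid wide. Put every orange vial from the bamboo tray inside the case (standing or lying), then shut the lid, swing the hasp fully down on it, slide the tab fully home over the hasp and roll the wheel back until its white line is at the pointer again. Leave the egg cup, the pill splitter and the pill organizer where they are.

Things in the scene. Friction and masses are not known exactly. Their poses are not given: they have to be found in the camera images.
- case: white plastic medicine lock case, fixed, 190 (x) by 250 (y) by 100 mm high; origin at the centre of its underside, z up, -x its front (lock side), +x its hinge side. The front 60 mm (x -95 to -35) is a solid lock deck, top at z 100; behind it the compartment: inside x -35 to +90, y -120 to +120 mm, floor at z 6, walls up to z 94 mm
- wheel_top (a point): top of the rim of the black knurled rubber thumbwheel on the deck, at case x -65, y +88, z 122 mm (does not turn). Wheel 68 mm across, 20 mm wide, ribs 2 mm high, axle along case y; 22 mm of it stand above the deck. A grey cheek with a steel pointer (121 mm high) is beside it at case y 104 to 110 mm. Press a fingertip on top with 5 to 15 N and drag along case x
- wheel (a joint): wheel angle, rad: 0 = its white line at the pointer (on top); grows as the top rolls towards the lid (case +x). A detent every 20 degrees (0.349 rad, 11.9 mm of rim) takes about 2 N at the rim to step over; let go, it settles in the nearest. Turns 5 clicks either way; starts at -1, 0 or +1 click. Only at +3 clicks (1.047) can the tab enter; with the tab off home the wheel may be locked
- tab_knob (a point): middle of the ridged grip of the safety tab, 14 mm thick (case x) by 24 mm (case y) by 22 mm tall, its top 35 mm above the deck; below it the tab is as thick, so it can be pinched across case x or pushed along case y. It starts at case x -65, y +15, z 124 mm
- tab (a joint): travel of the safety tab, m: 0 = home, its tongue over the hasp's edge (hasp locked); slides along case +y, towards the wheel, to 0.018 (hasp free). Friction 1.5 N; stays where it is left; unless the wheel is at +3 clicks it stops after about 6 mm
- hasp_pull (a point): middle of the hasp's round pull bar: 10 mm thick, along the case's y, 36 mm free between its posts, 32 mm above the flap (axis to top face)
- hasp_hinge (a point): hasp hinge axis (along the case's y), at case x -88, y -40, z 104 mm. The flap is 66 mm long, 56 mm wide, 6 mm thick; with the hasp shut the pull bar lies 46 mm behind (+x) and 34 mm above this axis
- hasp (a joint): hasp angle, rad: 0 = down, its free end lying on the lid; grows as the free end swings up and towards the case's front, to 1.9. Stiff hinge (0.06 N m): stays where it is left. At 1.0 or more the lid clears it
- lid_pull (a point): middle of the lid's round pull bar: 10 mm thick, along the case's y, 56 mm free between its posts, 32 mm above the lid (axis to top face), at case y +50 mm
- lid_hinge (a point): lid hinge axis (along the case's y), at case x +93, y 0, z 99 mm. The clear lid is 127 by 248 mm, 5 mm thick, its top at z 99 mm; shut, its pull bar lies 112 mm in front (-x) of and 32 mm above this axis
- lid (a joint): lid angle, rad: 0 = shut; grows as the front edge swings up and back, to 1.75. Stiff hinge (0.35 N m): stays where it is left; about 5 N at the pull to open
- vial1_mid (a point): centre (half-way up) of an orange plastic medicine vial, 76 mm tall: body 42 mm across and 60 mm tall, white screw cap 46 mm across and 16 mm tall on top (cap middle 30 mm above this point along its own z axis, which runs from foot to cap); 50 to 100 g, most of it low (pills). It starts standing on the tray. None if absent in this run
- vial2_mid (a point): centre (half-way up) of an orange plastic medicine vial, 76 mm tall: body 42 mm across and 60 mm tall, white screw cap 46 mm across and 16 mm tall on top (cap middle 30 mm above this point along its own z axis, which runs from foot to cap); 50 to 100 g, most of it low (pills). It starts standing on the tray. None if absent in this run
- vial3_mid (a point): centre (half-way up) of an orange plastic medicine vial, 76 mm tall: body 42 mm across and 60 mm tall, white screw cap 46 mm across and 16 mm tall on top (cap middle 30 mm above this point along its own z axis, which runs from foot to cap); 50 to 100 g, most of it low (pills). It starts standing on the tray. None if absent in this run
- vial4_mid (a point): centre (half-way up) of an orange plastic medicine vial, 76 mm tall: body 42 mm across and 60 mm tall, white screw cap 46 mm across and 16 mm tall on top (cap middle 30 mm above this point along its own z axis, which runs from foot to cap); 50 to 100 g, most of it low (pills). It starts standing on the tray. None if absent in this run
- tray: rectangular bamboo tray, fixed, 360 mm (x) by 270 mm (y), rim 28 mm high, walls 8 mm, floor top 8 mm above the table; origin at the centre of its underside. A steel teaspoon lies along its middle
- organizer: four-row pastel pill organizer, 88 by 196 by 26 mm, lying on the tray; origin at the centre of its underside. Not to be moved
- egg_cup: white ceramic egg cup, 48 mm across, 62 mm tall, on the tray; origin at its foot's centre. Not to be moved
- pill_splitter: compact pill splitter with clear lid, 70 by 44 by 24 mm, on the tray; origin at the centre of its underside. Not to be moved
There are look-alikes about, which are no part of the job. Leave any green or yellow look-alike of the part that bears vial4_mid alone. Leave any black look-alike of the part that bears vial3_mid alone.

How it is judged (in metres and radians):
On the way, in this order (a step that is already met when the one before it is completed fails the run):
1. the wheel is rolled to three clicks past the pointer (value of joint wheel between 0.907 and 1.187 rad), for 0.2 s.
2. the safety tab is slid fully towards the wheel (value of joint tab above 0.014 m), for 0.2 s.
3. the hasp is swung up (value of joint hasp above 0.7 rad), for 0.2 s.
4. the lid is opened wide (value of joint lid above 1.2 rad), for 0.2 s.
5. every vial is inside the case (x of vial1_mid in the frame of case between -0.036 and 0.093 m and y of vial1_mid in the frame of case between -0.123 and 0.123 m and z of vial1_mid in the frame of case between 0 and 0.085 m and x of vial2_mid in the frame of case between -0.036 and 0.093 m and y of vial2_mid in the frame of case between -0.123 and 0.123 m and z of vial2_mid in the frame of case between 0 and 0.085 m and x of vial3_mid in the frame of case between -0.036 and 0.093 m and y of vial3_mid in the frame of case between -0.123 and 0.123 m and z of vial3_mid in the frame of case between 0 and 0.085 m and x of vial4_mid in the frame of case between -0.036 and 0.093 m and y of vial4_mid in the frame of case between -0.123 and 0.123 m and z of vial4_mid in the frame of case between 0 and 0.085 m), for 0.2 s.
6. the lid is shut and the hasp is down on it (value of joint lid below 0.04 rad and value of joint hasp below 0.06 rad), for 0.2 s.
7. the safety tab is home over the hasp (value of joint tab below 0.005 m), for 0.2 s.
At the end, for the whole second after the job is handed in: every vial present lies or stands at rest inside the case; lid shut (within 0.04 rad), hasp down (within 0.06 rad), safety tab home (within 5 mm), wheel back with its line at the pointer (within 0.14 rad, less than half a click) (all of step 5 and all of step 6 and value of joint tab below 0.005 m and value of joint wheel between -0.14 and 0.14 rad and linear speed of each of vial1, vial2, vial3, vial4 below 0.05 m/s); the robot touches nothing.
It fails at once if the egg cup, the pill splitter or the organizer is displaced by more than 6 cm (distance of any of egg_cup, pill_splitter, organizer from where it was at the start of the episode above 0.06 m).
Of vial1, vial2, vial3, vial4 only 2 to 4 are there at a start; the rules pass over those that are not, and their reading is None.
At some moment in a run one of vial1, vial2, vial3, vial4 may be knocked a few centimetres aside while the robot is not near it.
It also fails if it takes over 210 s, if anything falls off the work surface, if the arm or the gripper's body presses on something with over 40 N, if the wrist force passes 120 N, or if a joint passes its speed limit or range.

ROBOT

A 6-joint arm with a two-finger parallel gripper is mounted at the origin on the work surface. World frame = base frame: x ahead of the robot, y to its left, z up, the work surface at z = 0. Lengths are in mm, angles in rad, forces in N, time in s.
With the tool pointing down it reaches from about 350 to 975 mm from the base axis. Payload 7.1 kg.
Tool frame: the origin (TCP) lies between the finger pads; the fingertips stand 19 mm ahead of it and the grasp point (between the pads) is the TCP; z points along the fingers, y is the line along which they close (so a half turn about z gives the same grasp; the last joint's range is limited). The gripper opens to 88 mm and grips with 3 to 60 N. Pads are 20 mm wide; open, the fingers measure 115 mm over their backs; the gripper's body (75 mm by 178 mm) begins 61 mm behind the grasp point.
Start: joints at [1.316, 0.423, 1.63, -0, 1.089, -0.019], TCP at [145.982, 607.696, 241.675] pointing down, gripper open.
Joint ranges: [-3, 3], [-0.9, 2.11], [0.09, 2.58], [-1.31, 4.45], [0.11, 2.69], [-2.54, 2.54]. Speed limits (rad/s): [2.39, 2.39, 3.01, 3.14, 3.14, 3.14].

INTERFACE

Orientations are given as a rotation vector (axis times angle).
In Python, from workcell import ctrl gives the robot as it stands.
- The arm moves only by the tool arm_command, never from a script. Its argument "series" is a list of rows, each an object with "linear": the shift along the tool's x, y, z in m, a list of three; "turn": the turn about the tool's z in rad. A call has 1 to 10 rows; each row shifts and turns the commanded pose from where the row before left it, along the tool's axes as they then stand; what a row does not reach is not made up. A row lasts 1/10 s, in which the tool goes at most 50 mm and 8.59 degrees, less where a joint would pass 70% of its speed; a pose out of reach is approached as far as the arm can. A call with a gripper value outside its range is refused whole. "jaw" is the opening, from -1 (shut) to 1 (fully open), set as the call begins (left out, the last holds). The fingers move at their own pace and stop on an object; the grip force is fixed at half the most. Time passes only in rows, so rows that do not move let the fingers close. It gives the time, the measured TCP pose, the force, the opening and the grip force at its end, in the units of the state.
- ctrl.get_obs(): the state, without advancing time (a new reading comes with each control period).
- ctrl.get_image(name): name is "scene" or "top"; returns a dict with "frame" (420x560x3 uint8, blue, green, red), "fx", "fy", "cx", "cy" (pixels), "k1" (the pictures are not rectified: a ray, as slopes to the right and down, at radius r is drawn at 1 + k1 r^2 times it, then the intrinsics apply), "rvec" (rotation vector, rad) and "tvec" (3), from world to camera coordinates, as OpenCV has them. Camera axes: x right, y down, z forward; pixel columns grow to the right and rows downward; lengths in mm; the calibration is good to about 2 mm. A picture is of the moment at which its call begins. There is no depth.
- ctrl.close_job(): hands the job in; it is judged then, once.
The state is a dict: "t": time; "qpos": joint angles; "qvel": joint speeds; "joint_torque": joint torques, N m; "ee_pos": TCP position; "orientation": TCP orientation; "ft_force": force on the tool from outside, world axes, zero at the start; "moment": the same for the moment, N m; "width": finger opening in mm; "grasp_force": force on a finger pad.
Only numpy, scipy, OpenCV 4.12 (cv2) and the standard library are available. Lean on these libraries where they do the work, as an engineer would, in place of code of your own. Each camera call takes 0.05 s, during which the arm holds its last target. There are 200 camera calls.

## Working session

There is one attempt and no reset: what is moved stays moved. The work goes in short steps, Python scripts to look and compute and a tool call to move; the robot and the scene stay as the last step left them, time stands still between calls to the robot, and variables do not carry over. Pictures are saved under pics/ and viewed, at most 14 in all, crops included, and the job is handed in when it is done.

Besides the shell and the picture viewer there is one more tool, called after "Call:" as a command line: name --argument value ..., lists and objects as JSON in quotes. arm_command: Moves the arm, as the interface text tells. Its arguments: {"type":"object","properties":{"series":{"type":"array"},"jaw":{"type":"number"}},"required":["series"]}

```bash
mkdir -p pics; cat > h.py <<'E'
import numpy as np, cv2
from scipy.spatial.transform import Rotation as R
from workcell import ctrl
def img(name,fn=None):
    d=ctrl.get_image(name)
    if fn: cv2.imwrite('pics/'+fn,d['frame'])
    return d
def K(d): return np.array([[d['fx'],0,d['cx']],[0,d['fy'],d['cy']],[0,0,1.]]),np.array([d['k1'],0,0,0,0.])
def proj(d,P):
    k,D=K(d); return cv2.projectPoints(np.array(P,float).reshape(-1,1,3),np.array(d['rvec'],float),np.array(d['tvec'],float),k,D)[0].reshape(-1,2)
def back(d,uv,z):
    k,D=K(d); n=cv2.undistortPoints(np.array(uv,float).reshape(-1,1,2),k,D).reshape(-1,2)
    Rm=cv2.Rodrigues(np.array(d['rvec'],float))[0]; C=-Rm.T@np.array(d['tvec'],float).ravel()
    r=np.c_[n,np.ones(len(n))]@Rm
    return C+r*((z-C[2])/r[:,2])[:,None]
E
python3 - <<'E'
from h import *
for n in('scene','top'):
    d=img(n,n+'0.png'); Rm=cv2.Rodrigues(np.array(d['rvec'],float))[0]
    print(n,d['fx'],d['k1'],(-Rm.T@np.array(d['tvec'],float).ravel()).round(0),Rm.round(2).tolist())
o=ctrl.get_obs();print(o['t'],o['ee_pos'],o['orientation'],R.from_rotvec(o['orientation']).as_matrix().round(2).tolist(),o['width'])
E
```

```text
scene 513.3635327018205 -0.06977689818440194 [1234. -559.  767.] [[0.68, 0.73, -0.01], [0.44, -0.42, -0.8], [-0.59, 0.54, -0.61]]
top 429.86728951226394 -0.009700108002187294 [411.  19. 999.] [[-0.05, -1.0, -0.01], [-0.97, 0.05, -0.22], [0.22, -0.0, -0.98]]
0.1 [145.86618772 607.26015059 241.01021812] [-3.69475901e-01 -3.11963288e+00  2.11403305e-03] [[-0.97, 0.23, -0.0], [0.23, 0.97, -0.0], [-0.0, -0.0, -1.0]] 87.77083463083522
```

View pics/scene0.png

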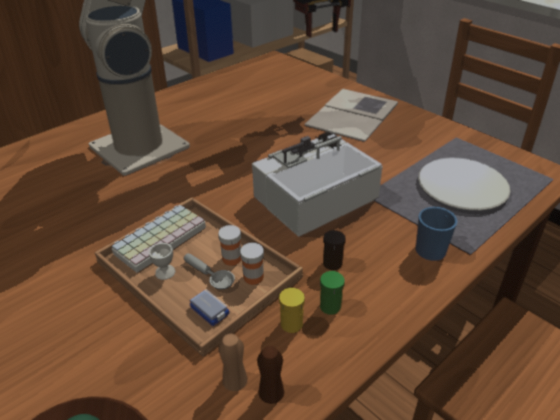

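View pics/top0.png

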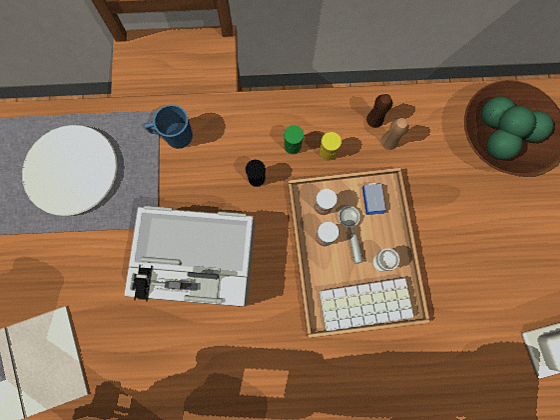

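```bash
python3 - <<'E'
from h import *
f=cv2.imread('pics/top0.png')[195:315,115:265]
cv2.imwrite('pics/c1.png',cv2.resize(f,None,fx=5,fy=5,interpolation=cv2.INTER_CUBIC))
f=cv2.imread('pics/scene0.png')[125:230,245:390]
cv2.imwrite('pics/c2.png',cv2.resize(f,None,fx=5.5,fy=5.5,interpolation=cv2.INTER_CUBIC))
E
```

```text
(no output)
```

View pics/c1.png

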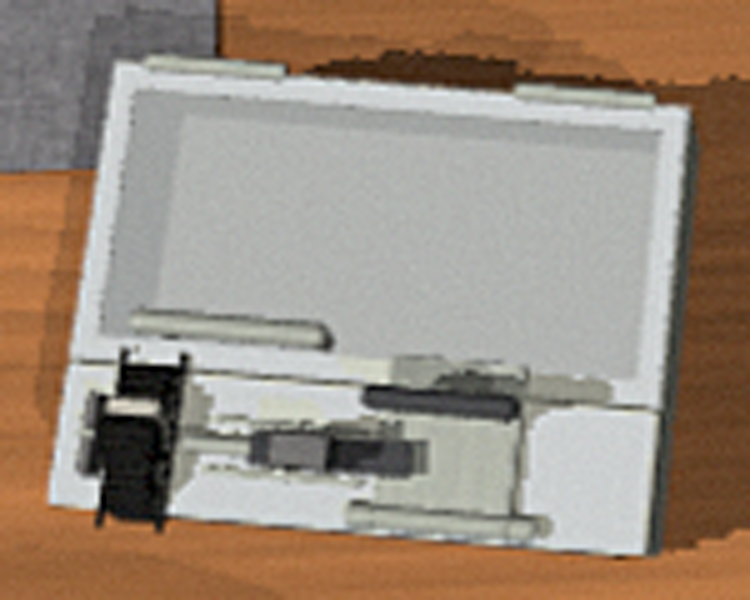

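View pics/c2.png

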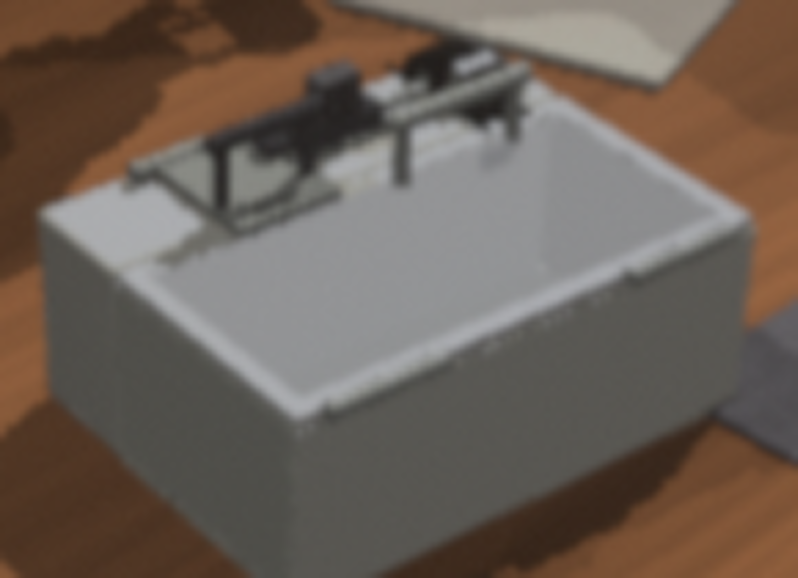

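```bash
cat >> h.py <<'E'
def T(p): # case pose x,y,yaw
    x,y,a=p; c,s=np.cos(a),np.sin(a); return lambda P:(np.asarray(P,float)@np.array([[c,s,0],[-s,c,0],[0,0,1]]))+[x,y,0]
E
python3 - <<'E'
from h import *
from scipy.optimize import least_squares
dt,ds=img('top'),img('scene')
ct=lambda u,v:(115+u/5-.4,195+v/5-.4); cs=lambda u,v:(245+u/5.5-.4,125+v/5.5-.4)
P=[[-95,125,100],[-95,-125,100],[95,-125,95],[95,125,95]]
A=np.array([ct(50,505),ct(655,555),ct(692,105),ct(118,62)])
Ps=[P[1],P[2],P[3]];B=np.array([cs(42,212),cs(298,415),cs(750,215)])
f=lambda p:np.r_[(proj(dt,T(p)(P))-A).ravel(),(proj(ds,T(p)(Ps))-B).ravel()]
r=least_squares(f,[470,230,0]);print(r.x,f(r.x).round(1))
t=T(r.x); np.save('case.npy',r.x)
# project points into c1
inv=lambda q:((q+.4-[115,195])*5).round(0).tolist()
for k in range(-1,2):
    a=k*.349; z=88+34*np.cos(a); x=-65+34*np.sin(a); print('line',k,inv(proj(dt,t([[x,78,z],[x,98,z]]))))
print('tab',inv(proj(dt,t([[-65,15,135]]))),'bar hasp',inv(proj(dt,t([[-42,-40,138]]))),'lid',inv(proj(dt,t([[-19,50,131]]))))
for n,p in dict(wheel=[-65,88,122],tab=[-65,15,124],hasp=[-42,-40,138],lidp=[-19,50,131],comp=[27,0,6]).items(): print(n,t(p).round(0))
V=back(dt,[[326.5,200],[328,233]],84);print('vial top',V.round(0)); print(proj(ds,V-[0,0,0]).round(0))
print('case axes yaw deg',np.degrees(r.x[2]))
E
```

```text
[ 5.26762814e+02  1.94484936e+02 -1.19117831e-01] [-1.   0.8 -1.2 -0.  -0.7 -0.1 -0.8  0.4 -2.2  0.2 -0.5  3.6  0.5  2. ]
line -1 [[150.0, 470.0], [101.0, 467.0]]
line 0 [[152.0, 441.0], [103.0, 437.0]]
line 1 [[158.0, 412.0], [109.0, 409.0]]
tab [[299.0, 451.0]] bar hasp [[441.0, 403.0]] lid [[230.0, 330.0]]
wheel [473. 290. 122.]
tab [464. 217. 124.]
hasp [480. 160. 138.]
lidp [514. 246. 131.]
comp [554. 191.   6.]
vial top [[ 636. -104.   84.]
 [ 562. -102.   84.]]
[[249. 249.]
 [227. 231.]]
case axes yaw deg -6.824948953188273
```

Call:
arm_command --series '[{"linear": [0, 0, 0], "turn": 0.1456}, {"linear": [0, 0, 0], "turn": 0.1456}, {"linear": [0, 0, 0], "turn": 0.1456}, {"linear": [0, 0, 0], "turn": 0.1456}, {"linear": [0, 0, 0], "turn": 0.1456}, {"linear": [0, 0, 0], "turn": 0.1456}, {"linear": [0, 0, 0], "turn": 0.1456}, {"linear": [0, 0, 0], "turn": 0.1456}, {"linear": [0, 0, 0], "turn": 0.1456}, {"linear": [0, 0, 0], "turn": 0.1456}]' --jaw -1

```text
t: 1.2
ee_pos: [145.9, 607.5, 241.5]
orientation: [2.358, 2.076, -0.001]
ft_force: [-0.4, -0.8, 0.0]
width: 11.0
grasp_force: 0.0
```

```bash
cat >> h.py <<'E'
def go(*P,world=False):
    "print case-frame TCP and the tool-axis shift (mm) to each case point in turn"
    o=ctrl.get_obs(); p=np.load('case.npy'); t=T(p); Rm=R.from_rotvec(o['orientation']).as_matrix()
    cur=np.array(o['ee_pos'])
    a=p[2]; Rc=np.array([[np.cos(a),-np.sin(a),0],[np.sin(a),np.cos(a),0],[0,0,1]])
    print('t %.1f'%o['t'],'case TCP',(Rc.T@(cur-[p[0],p[1],0])).round(1),'world',cur.round(1),'F',np.round(o['ft_force'],1),'w %.1f g %.1f'%(o['width'],o['grasp_force']),'yaw err y/casex %.3f'%np.arctan2(*( (Rc.T@Rm)[[1,0],1])))
    for q in P:
        q=np.array(q,float) if world else t(q); print(' ->',(Rm.T@(q-cur)).round(1)); cur=q
    return o
E
python3 -c "
from h import *
go([-75,87,170],[-75,87,150])"
```

```text
t 1.2 case TCP [-427.2  364.9  241.5] world [145.9 607.5 241.5] F [-0.4 -0.8  0. ] w 11.0 g 0.0 yaw err y/casex -0.008
 -> [-275.   354.4   71.6]
 -> [ 0.  0. 20.]
```

Call:
arm_command --series '[{"linear": [-0.0275, 0.0354, 0.007], "turn": 0}, {"linear": [-0.0275, 0.0354, 0.007], "turn": 0}, {"linear": [-0.0275, 0.0354, 0.007], "turn": 0}, {"linear": [-0.0275, 0.0354, 0.007], "turn": 0}, {"linear": [-0.0275, 0.0354, 0.007], "turn": 0}, {"linear": [-0.0275, 0.0354, 0.007], "turn": 0}, {"linear": [-0.0275, 0.0354, 0.007], "turn": 0}, {"linear": [-0.0275, 0.0354, 0.007], "turn": 0}, {"linear": [-0.0275, 0.0354, 0.007], "turn": 0}, {"linear": [-0.0275, 0.0354, 0.007], "turn": 0}]'

```text
t: 2.2
ee_pos: [465.3, 290.5, 171.4]
orientation: [2.352, 2.083, 0.0]
ft_force: [0.2, 0.0, 0.1]
width: 0.3
grasp_force: 0.0
```

```bash
python3 -c "
from h import *
go([-75,87,170],[-75,87,150],[-75,87,140])
d=img('scene');f=d['frame'][90:200,255:395];cv2.imwrite('pics/c3.png',cv2.resize(f,None,fx=5,fy=5,interpolation=cv2.INTER_CUBIC))
"
```

```text
t 2.2 case TCP [-72.4  88.  171.4] world [465.3 290.5 171.4] F [0.2 0.  0.1] w 0.3 g 0.0 yaw err y/casex -0.002
 -> [-1.1 -2.6  1.4]
 -> [-0. -0. 20.]
 -> [-0. -0. 10.]
```

View pics/c3.png

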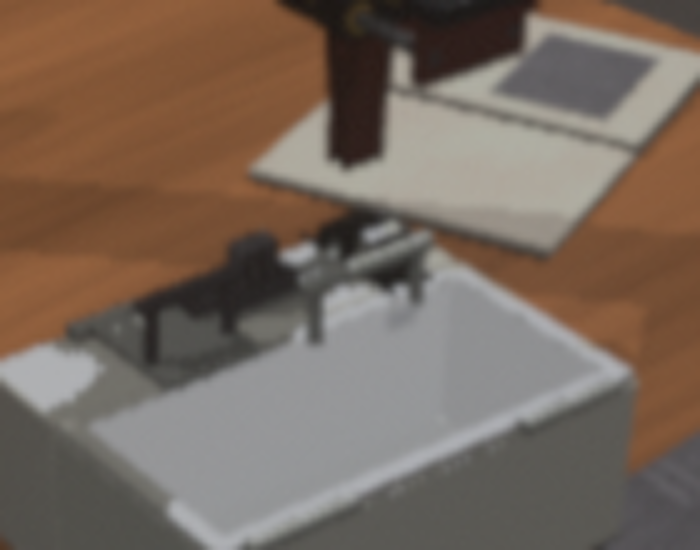

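The gripper tip is above the wheel (about px 345,165 in the crop; the wheel is at 360,235, its line lid-side at 380,232). Lower onto it.

Call:
arm_command --series '[{"linear": [-0.001, -0.003, 0.012], "turn": 0}, {"linear": [0, 0, 0.014], "turn": 0}, {"linear": [0, 0, 0.002], "turn": 0}, {"linear": [0, 0, 0.0015], "turn": 0}, {"linear": [0, 0, 0], "turn": 0}]'

```text
t: 2.75
ee_pos: [460.4, 292.2, 142.0]
orientation: [-2.35, -2.085, 0.0]
ft_force: [-0.4, 0.1, -0.2]
width: 0.3
grasp_force: 0.0
```

Call:
arm_command --series '[{"linear": [0, 0, 0.001], "turn": 0}, {"linear": [0, 0, 0.001], "turn": 0}, {"linear": [0, 0, 0], "turn": 0}]'

```text
t: 3.05
ee_pos: [461.1, 291.5, 140.4]
orientation: [2.351, 2.083, 0.001]
ft_force: [-0.1, -0.1, 0.1]
width: 0.4
grasp_force: 0.0
```

Call:
arm_command --series '[{"linear": [0, 0, 0.001], "turn": 0}, {"linear": [0, 0, 0.001], "turn": 0}, {"linear": [0, 0, 0], "turn": 0}]'

```text
t: 3.35
ee_pos: [461.4, 291.6, 139.1]
orientation: [-2.352, -2.083, -0.001]
ft_force: [-2.9, -0.5, 9.3]
width: 0.6
grasp_force: 4.6
```

Call:
arm_command --series '[{"linear": [0, 0.003, 0], "turn": 0}, {"linear": [0, 0.003, 0], "turn": 0}, {"linear": [0, 0.003, 0], "turn": 0}, {"linear": [0, 0.003, 0], "turn": 0}, {"linear": [0, 0, 0], "turn": 0}]'

```text
t: 3.85
ee_pos: [474.3, 290.2, 140.6]
orientation: [2.352, 2.082, 0.004]
ft_force: [-2.9, -3.9, 21.0]
width: 0.6
grasp_force: 10.4
```

Call:
arm_command --series '[{"linear": [0, 0.003, 0], "turn": 0}, {"linear": [0, 0.003, 0], "turn": 0}, {"linear": [0, 0.003, 0], "turn": 0}, {"linear": [0, 0.003, 0], "turn": 0}, {"linear": [0, 0, 0], "turn": 0}]'

```text
t: 4.35
ee_pos: [486.4, 288.7, 140.0]
orientation: [2.351, 2.082, 0.004]
ft_force: [-0.2, -2.0, 13.2]
width: 0.3
grasp_force: 6.1
```

Call:
arm_command --series '[{"linear": [0, 0, -0.015], "turn": 0}, {"linear": [0, 0, -0.03], "turn": 0}, {"linear": [0, -0.04, 0], "turn": 0}, {"linear": [0, -0.04, 0], "turn": 0}, {"linear": [0, 0, 0], "turn": 0}]'

```text
t: 4.85
ee_pos: [401.3, 297.4, 183.4]
orientation: [-2.349, -2.084, 0.005]
ft_force: [-0.6, 0.0, -0.3]
width: 0.6
grasp_force: 0.0
```

```bash
cat > wl.py <<'E'
from h import *
import sys
t=T(np.load('case.npy'))
go([-65,35,175],[-65,87,175])
d=img('top'); e=img('scene')
for k in range(-1,5):
    a=k*.349; q=t([[-65+34*np.sin(a),88,88+34*np.cos(a)]]); print(k,proj(d,q).round(1)[0],proj(e,q).round(1)[0])
f=d['frame'][255:310,110:210]; g=e['frame'][110:165,280:380]
cv2.imwrite('pics/'+sys.argv[1],np.vstack([cv2.resize(x,None,fx=5,fy=5,interpolation=cv2.INTER_CUBIC) for x in(f,g)]))
E
python3 wl.py w1.png
```

```text
t 4.8 case TCP [-136.8   87.3  183.4] world [401.3 297.4 183.4] F [-0.6  0.  -0.3] w 0.6 g 0.0 yaw err y/casex -0.000
 -> [-52.3  71.8   8.3]
 -> [52.  -0.  -0.1]
-1 [139.7 288.3] [324.  132.5]
0 [140.1 282.4] [327.  133.7]
1 [141.3 276.7] [329.9 136.2]
2 [142.8 271.9] [332.5 139.9]
3 [144.6 268.6] [334.3 144.3]
4 [146.4 267.1] [335.1 148.7]
```

View pics/w1.png

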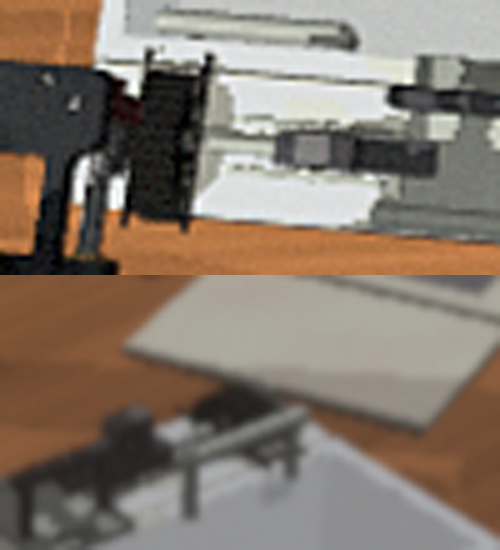

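```bash
python3 - <<'E'
from h import *
d=img('top')['frame'].max(2); e=img('scene')['frame'].max(2); o=cv2.imread('pics/scene0.png').max(2); p=cv2.imread('pics/top0.png').max(2)
print(p[262:284,137:152:2].T); print(d[262:284,137:152:2].T)
print(o[128:150,326:342:2].T);print(e[128:150,326:342:2].T)
E
```

```text
[[187 213 212 219 204 120 198 213 213 200 205 203 133 215 204 139  17  16
   26  27  23  33]
 [179 211 145  73  37  48   0   0   0  15   7   4  92 211 199 176   5  10
   29  34  30  33]
 [181 219 194 173 230 162   7  27  20  30   7  15  68 174 206 195  12  21
   26  30  17  28]
 [171 213 217 217 209 150   8  24  16  28  22  20  68 173 207 196  37   6
   19  34  24  23]
 [181 203 213 211 219 215   0  11  23  29  15  21  43 133 204 182  67  11
   17  18  18  21]
 [135 212 212 208 217 212  12  21  33  17  28  13  12  16  51  47  59  77
   45  40  38  28]
 [ 79 208 214 217 227 221  39   3  14  30   8  20  46  32  38  53  66  20
   15  36  19  39]
 [142 200 213 137  22  48  25  17  61  62  84  84  92  93 116 136 142 159
  119 122 131 162]]
[[204 229 226 236 223 129 215 232 233 224 216  67  44  52  47  50  39  33
   25  34  33  35]
 [196 229 156  79  35  53  80  43   1  28   7  30  22  31  21  31  37  23
   22  23  29  37]
 [198 234 211 186 246 138 142   9  14  35  10  33  23  36  22  23  41  30
   22  35  19  29]
 [189 229 230 234 226 104 131  71  13  31  21  37  29  30  34  30  41  33
  
[... 1179 characters left out ...]
9  43  62 101 125 114  89  83
  112 152 170 165]
 [158 139 109  76  53  41  40  38  37  38  38  53  95 126 120  92  69  66
  100 139 158 162]
 [161 147 124  93  70  53  42  38  36  38  49  87 126 126  98  72  58  55
   67 100 131 159]
 [159 148 137 114  89  68  51  41  39  45  75 117 124 103  77  66  80  83
   68  67 109 149]
 [159 151 146 134 106  78  66  58  52  72 114 128 111  83  66  74  90  91
   83 101 128 143]
 [159 150 146 137 111  85  75  81  86 103 124 116  89  66  65  83  89  79
   79 110 126 128]
 [161 152 149 145 126  99  82  97 119 136 125  95  75  72  73  74  72  72
   75  78  80  84]
 [168 158 151 148 138 113  87  89 117 120 102  96 115 133 142 138 114 103
  133 149 145 142]]
```

The line now shows at about (143,268) in top and (334,144) in scene, both matching +3 clicks. Now the tab.

Call:
arm_command --series '[{"linear": [-0.0362, 0.036, 0], "turn": 0}, {"linear": [-0.0361, 0.0358, 0], "turn": 0}, {"linear": [0, 0, 0.015], "turn": 0}, {"linear": [0, 0, 0], "turn": 0}, {"linear": [0, 0, 0], "turn": 0}]' --jaw -0.1

```text
t: 5.55
ee_pos: [467.2, 218.9, 167.9]
orientation: [-2.352, -2.082, 0.001]
ft_force: [-0.6, -0.1, -1.0]
width: 37.1
grasp_force: 0.0
```

```bash
python3 -c "
from h import *
go([-65,15,127],[-65,33,127])"
```

```text
t 5.5 case TCP [-62.1  17.2 167.9] world [467.2 218.9 167.9] F [-0.6 -0.1 -1. ] w 37.1 g 0.0 yaw err y/casex -0.003
 -> [-2.2 -2.9 41. ]
 -> [18.  -0.1 -0. ]
```

Call:
arm_command --series '[{"linear": [-0.002, -0.003, 0.02], "turn": 0}, {"linear": [0, 0, 0.02], "turn": 0}, {"linear": [0, 0, 0], "turn": 0}]'

```text
t: 5.85
ee_pos: [462.2, 217.8, 126.8]
orientation: [-2.349, -2.084, 0.005]
ft_force: [0.3, 0.4, 0.3]
width: 39.6
grasp_force: 0.0
```

Call:
arm_command --series '[{"linear": [0, 0, 0], "turn": 0}, {"linear": [0, 0, 0], "turn": 0}, {"linear": [0, 0, 0], "turn": 0}, {"linear": [0, 0, 0], "turn": 0}]' --jaw -1

```text
t: 6.25
ee_pos: [465.4, 218.0, 129.2]
orientation: [2.35, 2.082, 0.006]
ft_force: [4.6, 0.2, 2.9]
width: 13.9
grasp_force: 30.0
```

```bash
python3 -c "
from h import *
go([-65,15,127],[-65,33,127])"
```

```text
t 6.2 case TCP [-63.7  16.1 129.2] world [465.4 218.  129.2] F [4.6 0.2 2.9] w 13.9 g 30.0 yaw err y/casex -0.002
 -> [-1.1 -1.3  2.2]
 -> [18. -0.  0.]
```

Call:
arm_command --series '[{"linear": [0.004, 0, 0], "turn": 0}, {"linear": [0.004, 0, 0], "turn": 0}, {"linear": [0.004, 0, 0], "turn": 0}, {"linear": [0.004, 0, 0], "turn": 0}, {"linear": [0.002, 0, 0], "turn": 0}, {"linear": [0.001, 0, 0], "turn": 0}, {"linear": [0, 0, 0], "turn": 0}, {"linear": [0, 0, 0], "turn": 0}]'

```text
t: 7.05
ee_pos: [467.7, 235.8, 129.2]
orientation: [2.35, 2.081, 0.004]
ft_force: [4.7, -6.6, 0.7]
width: 13.8
grasp_force: 30.0
```

```bash
python3 -c "
from h import *
go()"
```

```text
t 7.0 case TCP [-63.5  34.1 129.2] world [467.7 235.8 129.2] F [ 4.7 -6.6  0.7] w 13.8 g 30.0 yaw err y/casex -0.002
```

Call:
arm_command --series '[{"linear": [0, 0, 0], "turn": 0}, {"linear": [0, 0, 0], "turn": 0}, {"linear": [0, 0, 0], "turn": 0}]' --jaw -0.2

```text
t: 7.35
ee_pos: [465.8, 236.5, 128.3]
orientation: [-2.352, -2.083, -0.0]
ft_force: [0.4, -0.1, 0.1]
width: 33.5
grasp_force: 0.0
```

Call:
arm_command --series '[{"linear": [0, 0, -0.025], "turn": 0}, {"linear": [0, 0, -0.025], "turn": 0}, {"linear": [-0.037, 0.011, 0], "turn": 0}, {"linear": [-0.037, 0.011, 0], "turn": 0}, {"linear": [0, 0, 0], "turn": 0}]'

```text
t: 7.85
ee_pos: [478.9, 157.6, 178.4]
orientation: [2.354, 2.08, -0.001]
ft_force: [0.2, 0.6, 0.0]
width: 35.0
grasp_force: 0.0
```

```bash
python3 -c "
from h import *
go([-41,-40,141])"
```

```text
t 7.8 case TCP [-43.1 -42.4 178.4] world [478.9 157.6 178.4] F [0.2 0.6 0. ] w 35.0 g 0.0 yaw err y/casex -0.004
 -> [ 2.4  2.1 37.4]
```

Call:
arm_command --series '[{"linear": [0.002, 0.002, 0.02], "turn": 0}, {"linear": [0, 0, 0.017], "turn": 0}, {"linear": [0, 0, 0], "turn": 0}]'

```text
t: 8.15
ee_pos: [479.6, 162.1, 139.5]
orientation: [-2.35, -2.082, 0.005]
ft_force: [0.1, -0.3, 0.9]
width: 35.0
grasp_force: 0.0
```

Call:
arm_command --series '[{"linear": [0, 0, 0], "turn": 0}, {"linear": [0, 0, 0], "turn": 0}, {"linear": [0, 0, 0], "turn": 0}, {"linear": [0, 0, 0], "turn": 0}]' --jaw -1

```text
t: 8.55
ee_pos: [481.6, 162.3, 141.9]
orientation: [2.351, 2.083, 0.002]
ft_force: [-0.2, -0.5, 0.7]
width: 9.4
grasp_force: 30.0
```

```bash
python3 -c "
from h import *
o=go()
p=[-88+57.2*np.cos(.6366),-88+0]
a=.6366+np.linspace(0,1.3,14); q=np.c_[57.2*np.cos(a),57.2*np.sin(a)]; print(np.diff(q,axis=0).round(1).tolist())"
```

```text
t 8.6 case TCP [-41.  -37.3 141.9] world [481.6 162.3 141.9] F [-0.2 -0.5  0.7] w 9.4 g 30.0 yaw err y/casex -0.002
[[-3.6, 4.4], [-4.0, 4.0], [-4.4, 3.6], [-4.8, 3.2], [-5.1, 2.7], [-5.3, 2.1], [-5.5, 1.6], [-5.6, 1.0], [-5.7, 0.5], [-5.7, -0.1], [-5.7, -0.7], [-5.6, -1.2], [-5.4, -1.8]]
```

Call:
arm_command --series '[{"linear": [0, -0.0036, -0.0044], "turn": 0}, {"linear": [0, -0.004, -0.004], "turn": 0}, {"linear": [0, -0.0044, -0.0036], "turn": 0}, {"linear": [0, -0.0048, -0.0032], "turn": 0}, {"linear": [0, -0.0051, -0.0027], "turn": 0}, {"linear": [0, -0.0053, -0.0021], "turn": 0}, {"linear": [0, -0.0055, -0.0016], "turn": 0}]'

```text
t: 9.25
ee_pos: [451.8, 166.5, 165.2]
orientation: [2.348, 2.081, 0.011]
ft_force: [7.2, -1.2, 5.0]
width: 9.3
grasp_force: 30.0
```

Call:
arm_command --series '[{"linear": [0, -0.0056, -0.001], "turn": 0}, {"linear": [0, -0.0057, -0.0005], "turn": 0}, {"linear": [0, -0.0057, 0.0001], "turn": 0}, {"linear": [0, -0.0057, 0.0007], "turn": 0}, {"linear": [0, -0.0056, 0.0012], "turn": 0}, {"linear": [0, -0.0054, 0.0018], "turn": 0}, {"linear": [0, 0, 0], "turn": 0}, {"linear": [0, 0, 0], "turn": 0}]'

```text
t: 10.05
ee_pos: [414.7, 170.9, 161.2]
orientation: [-2.351, -2.082, -0.002]
ft_force: [-1.5, 6.0, 8.3]
width: 8.8
grasp_force: 30.0
```

```bash
python3 -c "
from h import *
o=go([-107,-37,200],[-18,50,200],[-18,50,134])"
```

```text
t 10.1 case TCP [-108.4  -36.7  161.2] world [414.7 170.9 161.2] F [-1.5  6.   8.3] w 8.8 g 30.0 yaw err y/casex -0.002
 -> [ -0.2   1.4 -38.8]
 -> [87.2 88.8  0.1]
 -> [-0.1  0.  66. ]
```

Call:
arm_command --series '[{"linear": [0, 0, 0], "turn": 0}, {"linear": [0, 0, 0], "turn": 0}, {"linear": [0, 0, 0], "turn": 0}, {"linear": [0, 0, -0.02], "turn": 0}, {"linear": [0, 0, -0.025], "turn": 0}]' --jaw -0.45

```text
t: 10.55
ee_pos: [413.7, 169.4, 204.7]
orientation: [-2.351, -2.082, 0.007]
ft_force: [-0.1, -0.3, 0.2]
width: 24.1
grasp_force: 0.0
```

Call:
arm_command --series '[{"linear": [0.0291, 0.03, 0], "turn": 0}, {"linear": [0.0291, 0.03, 0], "turn": 0}, {"linear": [0.0291, 0.03, 0], "turn": 0}, {"linear": [0, 0, 0.02], "turn": 0}, {"linear": [0, 0, 0], "turn": 0}]' --jaw -0.3

```text
t: 11.05
ee_pos: [513.6, 245.4, 182.8]
orientation: [-2.35, -2.083, 0.008]
ft_force: [-0.8, -0.9, -0.4]
width: 30.8
grasp_force: 0.0
```

```bash
python3 -c "
from h import *
o=go([-18,50,134])
d=img('top');f=d['frame'][195:315,115:265]
cv2.imwrite('pics/c4.png',cv2.resize(f,None,fx=5,fy=5,interpolation=cv2.INTER_CUBIC))"
```

```text
t 11.1 case TCP [-19.1  49.  182.8] world [513.6 245.4 182.8] F [-0.8 -0.9 -0.4] w 30.8 g 0.0 yaw err y/casex -0.001
 -> [ 1.2  1.3 48.8]
```

View pics/c4.png

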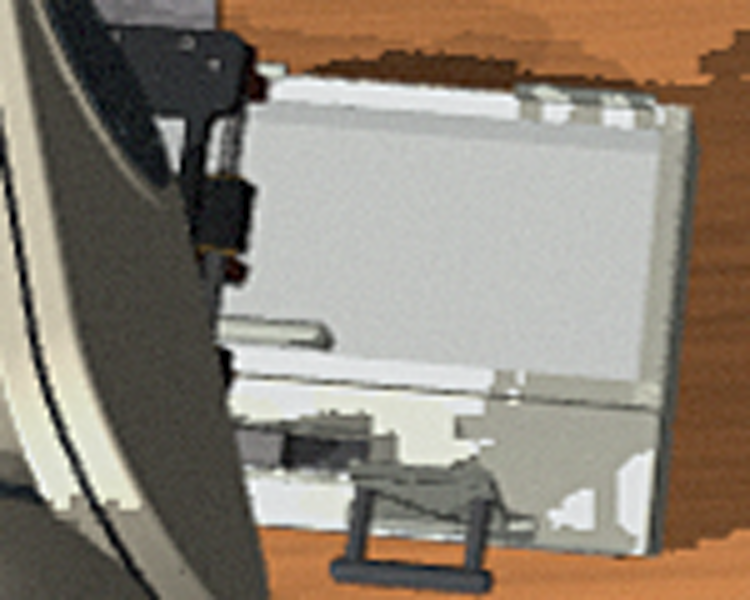

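The hasp stands up (its bar now at crop 410,575) and the tab has moved; the lid is free. Grasp the lid bar.

Call:
arm_command --series '[{"linear": [0.001, 0.001, 0.025], "turn": 0}, {"linear": [0, 0, 0.023], "turn": 0}, {"linear": [0, 0, 0], "turn": 0}]'

```text
t: 11.4
ee_pos: [513.7, 245.2, 135.5]
orientation: [-2.351, -2.081, 0.009]
ft_force: [0.3, -0.4, 0.6]
width: 30.9
grasp_force: 0.0
```

Call:
arm_command --series '[{"linear": [0, 0, 0], "turn": 0}, {"linear": [0, 0, 0], "turn": 0}, {"linear": [0, 0, 0], "turn": 0}, {"linear": [0, 0, 0], "turn": 0}]' --jaw -1

```text
t: 11.8
ee_pos: [515.7, 247.0, 138.8]
orientation: [-2.352, -2.082, -0.0]
ft_force: [-3.7, 0.7, 4.6]
width: 9.2
grasp_force: 30.0
```

```bash
python3 -c "
from h import *
o=go()
a=np.pi-np.arctan2(32,112)-np.linspace(0,1.55,21); q=116.5*np.c_[np.cos(a),-np.sin(a)]; print((np.diff(q,axis=0)/1000).round(4).tolist())"
```

```text
t 11.8 case TCP [-17.2  50.8 138.8] world [515.7 247.  138.8] F [-3.7  0.7  4.6] w 9.2 g 30.0 yaw err y/casex -0.002
[[0.0028, -0.0086], [0.0035, -0.0083], [0.0041, -0.008], [0.0047, -0.0077], [0.0053, -0.0073], [0.0058, -0.0069], [0.0064, -0.0064], [0.0068, -0.0059], [0.0073, -0.0053], [0.0077, -0.0048], [0.008, -0.0042], [0.0083, -0.0035], [0.0086, -0.0029], [0.0088, -0.0022], [0.0089, -0.0015], [0.009, -0.0008], [0.009, -0.0001], [0.009, 0.0006], [0.0089, 0.0013], [0.0088, 0.002]]
```

Call:
arm_command --series '[{"linear": [0, 0.0028, -0.0086], "turn": 0}, {"linear": [0, 0.0035, -0.0083], "turn": 0}, {"linear": [0, 0.0041, -0.008], "turn": 0}, {"linear": [0, 0.0047, -0.0077], "turn": 0}, {"linear": [0, 0.0053, -0.0073], "turn": 0}, {"linear": [0, 0.0058, -0.0069], "turn": 0}, {"linear": [0, 0.0064, -0.0064], "turn": 0}]'

```text
t: 12.5
ee_pos: [545.4, 243.1, 191.4]
orientation: [-2.349, -2.079, 0.009]
ft_force: [-14.1, 4.3, 6.5]
width: 9.5
grasp_force: 30.0
```

Call:
arm_command --series '[{"linear": [0, 0.0068, -0.0059], "turn": 0}, {"linear": [0, 0.0073, -0.0053], "turn": 0}, {"linear": [0, 0.0077, -0.0048], "turn": 0}, {"linear": [0, 0.008, -0.0042], "turn": 0}, {"linear": [0, 0.0083, -0.0035], "turn": 0}, {"linear": [0, 0.0086, -0.0029], "turn": 0}]'

```text
t: 13.1
ee_pos: [593.8, 237.0, 219.8]
orientation: [-2.351, -2.082, 0.003]
ft_force: [-8.5, -1.1, 9.6]
width: 9.2
grasp_force: 30.0
```

Call:
arm_command --series '[{"linear": [0, 0.0088, -0.0022], "turn": 0}, {"linear": [0, 0.0089, -0.0015], "turn": 0}, {"linear": [0, 0.009, -0.0008], "turn": 0}, {"linear": [0, 0.009, -0.0001], "turn": 0}, {"linear": [0, 0.009, 0.0006], "turn": 0}, {"linear": [0, 0.0089, 0.0013], "turn": 0}, {"linear": [0, 0.0088, 0.002], "turn": 0}, {"linear": [0, 0, 0], "turn": 0}, {"linear": [0, 0, 0], "turn": 0}]'

```text
t: 14.0
ee_pos: [658.0, 228.7, 219.4]
orientation: [2.35, 2.081, 0.003]
ft_force: [2.4, -5.5, 3.7]
width: 9.0
grasp_force: 30.0
```

```bash
python3 -c "
from h import *
o=go()"
```

```text
t 14.0 case TCP [126.3  49.6 219.4] world [658.  228.7 219.4] F [ 2.4 -5.5  3.7] w 9.0 g 30.0 yaw err y/casex -0.002
```

Call:
arm_command --series '[{"linear": [0, 0, 0], "turn": 0}, {"linear": [0, 0, 0], "turn": 0}, {"linear": [0, 0, 0], "turn": 0}, {"linear": [0, 0, -0.03], "turn": 0}, {"linear": [0, 0, -0.04], "turn": 0}, {"linear": [0, 0, 0], "turn": 0}]' --jaw -0.45

```text
t: 14.6
ee_pos: [659.3, 230.9, 294.1]
orientation: [2.349, 2.081, 0.014]
ft_force: [0.1, 0.1, 0.0]
width: 23.9
grasp_force: 0.0
```

```bash
python3 -c "
from h import *
o=go([562,-102,180],world=True);print(o['qpos'])
d=img('top','top2.png');print(back(d,[[326.5,200],[328,233]],84).round(0));e=img('scene')
f=d['frame'][180:350,100:300];g=e['frame'][100:270,180:380]
cv2.imwrite('pics/c5.png',np.hstack([cv2.resize(x,None,fx=2,fy=2,interpolation=cv2.INTER_CUBIC) for x in(d['frame'][150:340,120:320],e['frame'][100:290,190:390])]))"
```

```text
t 14.6 case TCP [127.3  51.9 294.1] world [659.3 230.9 294.1] F [0.1 0.1 0. ] w 23.9 g 0.0 yaw err y/casex -0.001
 -> [-342.7  -57.6  112.1]
[3.19728929e-01 4.80547056e-01 1.41234472e+00 3.15578881e-04
 1.23914865e+00 4.40164963e-01]
[[ 636. -104.   84.]
 [ 562. -102.   84.]]
```

View pics/c5.png

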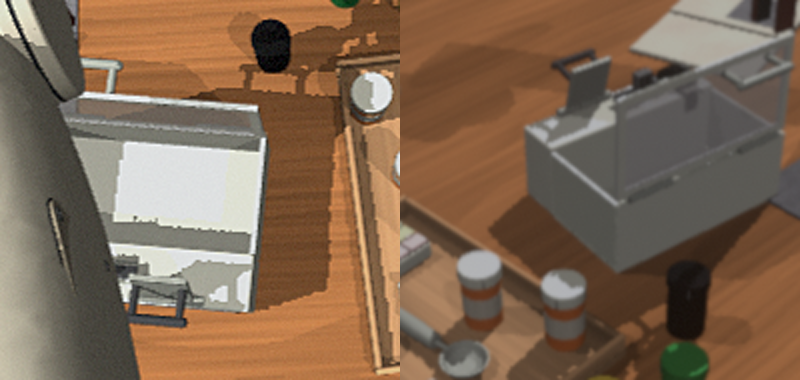

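The hasp is up, the lid stands open, and one vial has been knocked (top cap now near (306,196)). I'll move over to the other vial while re-measuring.

```bash
cat > vl.py <<'E'
from h import *
def find():
    d=img('top'); e=img('scene'); f=d['frame'].astype(int)
    m=((f.min(2)>150)&(f.max(2)-f.min(2)<40)).astype(np.uint8); m[:150]=0;m[270:]=0;m[:,:270]=0;m[:,345:]=0
    n,l,s,c=cv2.connectedComponentsWithStats(m)
    for i in range(1,n):
        if s[i,4]>60:
            w=back(d,[c[i]],84)[0]; print(s[i],c[i].round(1),w.round(0),'scene px of top',proj(e,w).round(0))
if __name__=='__main__': find()
E
python3 vl.py
```

```text
[297 186  19  20 244] [306.9 195.5] [648. -62.  84.] scene px of top [[269. 243.]]
[318 222  21  20 341] [327.7 231.5] [ 566. -102.   84.] scene px of top [[228. 232.]]
```

Call:
arm_command --series '[{"linear": [-0.034, -0.006, 0.006], "turn": 0}, {"linear": [-0.034, -0.006, 0.006], "turn": 0}, {"linear": [-0.034, -0.006, 0.006], "turn": 0}, {"linear": [-0.034, -0.006, 0.006], "turn": 0}, {"linear": [-0.034, -0.006, 0.006], "turn": 0}, {"linear": [-0.034, -0.006, 0.006], "turn": 0}, {"linear": [-0.034, -0.006, 0.006], "turn": 0}, {"linear": [-0.034, -0.006, 0.006], "turn": 0}, {"linear": [-0.034, -0.006, 0.006], "turn": 0}, {"linear": [-0.034, -0.006, 0.006], "turn": 0}]'

```text
t: 15.8
ee_pos: [554.8, -101.7, 226.3]
orientation: [-2.35, -2.082, 0.002]
ft_force: [0.7, -0.9, 0.8]
width: 23.9
grasp_force: 0.0
```

Call:
arm_command --series '[{"linear": [0, 0, 0], "turn": -0.149}, {"linear": [0, 0, 0], "turn": -0.149}, {"linear": [0, 0, 0], "turn": -0.149}, {"linear": [0, 0, 0], "turn": -0.149}, {"linear": [0, 0, 0], "turn": -0.149}, {"linear": [0, 0, 0], "turn": -0.149}, {"linear": [0, 0, 0], "turn": -0.149}, {"linear": [0, 0, 0], "turn": -0.149}, {"linear": [0, 0, 0], "turn": -0.149}, {"linear": [0, 0, 0], "turn": -0.149}]' --jaw 0.5

```text
t: 16.8
ee_pos: [555.2, -100.3, 226.4]
orientation: [-0.306, -3.124, -0.001]
ft_force: [-0.2, 0.6, 0.5]
width: 65.9
grasp_force: 0.0
```

```bash
python3 -c "
from h import *
go([562,-102,130],world=True)"; python3 vl.py
```

```text
t 16.8 case TCP [  63.3 -289.4  226.4] world [ 555.2 -100.3  226.4] F [-0.2  0.6  0.5] w 65.9 g 0.0 yaw err y/casex 1.494
 -> [-7.2 -0.3 96.4]
[317 150  18 120 869] [326.4 214. ] [ 604. -102.   84.] scene px of top [[240. 241.]]
[329 150  14 120 709] [336.2 214.3] [ 603. -123.   84.] scene px of top [[231. 246.]]
```

Call:
arm_command --series '[{"linear": [0, 0, 0], "turn": -0.077}, {"linear": [-0.0087, 0, 0.03], "turn": 0}, {"linear": [0, 0, 0.035], "turn": 0}, {"linear": [0, 0, 0], "turn": 0}]'

```text
t: 17.3
ee_pos: [561.4, -101.0, 158.4]
orientation: [-0.201, -3.126, -0.002]
ft_force: [-0.4, 0.4, 0.2]
width: 65.9
grasp_force: 0.0
```

```bash
python3 -c "
from h import *
go([564,-102,52],world=True)"
```

```text
t 17.3 case TCP [  69.5 -289.3  158.4] world [ 561.4 -101.   158.4] F [-0.4  0.4  0.2] w 65.9 g 0.0 yaw err y/casex 1.561
 -> [ -3.7  -0.7 106.4]
```

Call:
arm_command --series '[{"linear": [-0.002, -0.001, 0.035], "turn": 0}, {"linear": [0, 0, 0.035], "turn": 0}, {"linear": [0, 0, 0.02], "turn": 0}, {"linear": [0, 0, 0.016], "turn": 0}, {"linear": [0, 0, 0], "turn": 0}]'

```text
t: 17.8
ee_pos: [565.7, -102.8, 55.7]
orientation: [-0.198, -3.132, -0.001]
ft_force: [-0.1, 0.2, 1.1]
width: 66.0
grasp_force: 0.0
```

Call:
arm_command --series '[{"linear": [0, 0, 0], "turn": 0}, {"linear": [0, 0, 0], "turn": 0}, {"linear": [0, 0, 0], "turn": 0}, {"linear": [0, 0, 0], "turn": 0}]' --jaw -1

```text
t: 18.2
ee_pos: [567.6, -103.1, 58.2]
orientation: [0.196, 3.133, -0.0]
ft_force: [0.7, 0.2, 5.5]
width: 45.4
grasp_force: 30.0
```

Call:
arm_command --series '[{"linear": [0, 0, -0.01], "turn": 0}, {"linear": [0, 0, -0.03], "turn": 0}, {"linear": [0, 0, -0.04], "turn": 0}, {"linear": [0, 0, -0.04], "turn": 0}, {"linear": [0, 0, -0.04], "turn": 0}, {"linear": [0, 0, 0], "turn": 0}]'

```text
t: 18.8
ee_pos: [569.8, -103.6, 223.4]
orientation: [0.195, 3.125, -0.002]
ft_force: [0.5, 0.0, -0.7]
width: 45.4
grasp_force: 30.0
```

```bash
python3 -c "
from h import *
go([30,-65,212],[30,-65,54])"
```

```text
t 18.8 case TCP [  78.2 -290.9  223.4] world [ 569.8 -103.6  223.4] F [ 0.5  0.  -0.7] w 45.4 g 30.0 yaw err y/casex 1.565
 -> [ 49.6 225.6  10.7]
 -> [1.60e+00 1.00e-01 1.58e+02]
```

Call:
arm_command --series '[{"linear": [0.01, 0.045, 0.002], "turn": 0}, {"linear": [0.01, 0.045, 0.002], "turn": 0}, {"linear": [0.01, 0.045, 0.002], "turn": 0}, {"linear": [0.01, 0.045, 0.002], "turn": 0}, {"linear": [0.01, 0.045, 0.002], "turn": 0}, {"linear": [0, 0, 0.03], "turn": 0}, {"linear": [0, 0, 0.03], "turn": 0}, {"linear": [0, 0, 0.02], "turn": 0}, {"linear": [0, 0, 0], "turn": 0}]'

```text
t: 19.7
ee_pos: [542.4, 126.2, 124.0]
orientation: [-0.195, -3.129, 0.003]
ft_force: [0.1, -0.2, -0.5]
width: 45.3
grasp_force: 30.0
```

```bash
python3 -c "
from h import *
go([30,-65,60])"
```

```text
t 19.7 case TCP [ 23.7 -66.  124. ] world [542.4 126.2 124. ] F [ 0.1 -0.2 -0.5] w 45.3 g 30.0 yaw err y/casex 1.566
 -> [-6.7  1.2 63.9]
```

Call:
arm_command --series '[{"linear": [-0.005, 0, 0.02], "turn": 0}, {"linear": [0, 0, 0.02], "turn": 0}, {"linear": [0, 0, 0.013], "turn": 0}, {"linear": [0, 0, 0.005], "turn": 0}, {"linear": [0, 0, 0.005], "turn": 0}, {"linear": [0, 0, 0], "turn": 0}]'

```text
t: 20.3
ee_pos: [550.1, 125.8, 64.1]
orientation: [0.196, 3.135, -0.0]
ft_force: [-0.4, -0.6, -0.7]
width: 45.2
grasp_force: 30.0
```

```bash
python3 -c "
from h import *
go([30,-65,57])"
```

```text
t 20.3 case TCP [ 31.4 -65.4  64.1] world [550.1 125.8  64.1] F [-0.4 -0.6 -0.7] w 45.2 g 30.0 yaw err y/casex 1.565
 -> [1.4 0.4 7.1]
```

Lower gently, open to about 66 mm (side wall clearance is fine), then rise.

Call:
arm_command --series '[{"linear": [0, 0, 0.004], "turn": 0}, {"linear": [0, 0, 0.003], "turn": 0}, {"linear": [0, 0, 0], "turn": 0}]'

```text
t: 20.6
ee_pos: [550.0, 125.9, 56.9]
orientation: [-0.196, -3.135, 0.0]
ft_force: [0.5, 0.5, -1.5]
width: 45.7
grasp_force: 30.0
```

Call:
arm_command --series '[{"linear": [0, 0, 0], "turn": 0}, {"linear": [0, 0, 0], "turn": 0}, {"linear": [0, 0, 0], "turn": 0}, {"linear": [0, 0, -0.02], "turn": 0}, {"linear": [0, 0, -0.04], "turn": 0}, {"linear": [0, 0, -0.04], "turn": 0}, {"linear": [0, 0, -0.04], "turn": 0}]' --jaw 0.5

```text
t: 21.3
ee_pos: [549.8, 125.8, 198.4]
orientation: [-0.196, -3.135, 0.0]
ft_force: [0.2, 0.1, -0.7]
width: 66.0
grasp_force: 0.0
```

```bash
python3 -c "
from h import *
go([647,-62,200],[647,-62,56],world=True)"; python3 vl.py
```

```text
t 21.3 case TCP [ 31.  -65.5 198.4] world [549.8 125.8 198.4] F [ 0.2  0.1 -0.7] w 66.0 g 0.0 yaw err y/casex 1.565
 -> [-119.8 -174.2   -1.6]
 -> [-1.00e-01  0.00e+00  1.44e+02]
[295 186  21  20 306] [305.4 195.2] [649. -59.  84.] scene px of top [[271. 242.]]
```

Call:
arm_command --series '[{"linear": [0, -0.045, 0], "turn": 0}, {"linear": [0, -0.045, 0], "turn": 0}, {"linear": [0, -0.045, 0], "turn": 0}, {"linear": [0, -0.037, 0], "turn": 0}, {"linear": [-0.04, 0, 0], "turn": 0}, {"linear": [-0.04, 0, 0], "turn": 0}, {"linear": [-0.041, 0, 0], "turn": 0}, {"linear": [0, 0, 0.03], "turn": 0}, {"linear": [0, 0, 0.03], "turn": 0}, {"linear": [0, 0, 0], "turn": 0}]'

```text
t: 22.4
ee_pos: [645.5, -59.6, 132.0]
orientation: [-0.196, -3.127, -0.001]
ft_force: [-0.8, -0.5, -0.4]
width: 65.7
grasp_force: 0.0
```

```bash
python3 -c "
from h import *
go([648,-60,56],world=True)
d=img('top');e=img('scene')
cv2.imwrite('pics/c6.png',np.hstack([cv2.resize(x,None,fx=2,fy=2,interpolation=cv2.INTER_CUBIC) for x in(d['frame'][150:340,120:320],e['frame'][100:290,190:390])]))"
```

```text
t 22.4 case TCP [ 148.1 -238.1  132. ] world [645.5 -59.6 132. ] F [-0.8 -0.5 -0.4] w 65.7 g 0.0 yaw err y/casex 1.565
 -> [-3.2 -0.1 76. ]
```

View pics/c6.png

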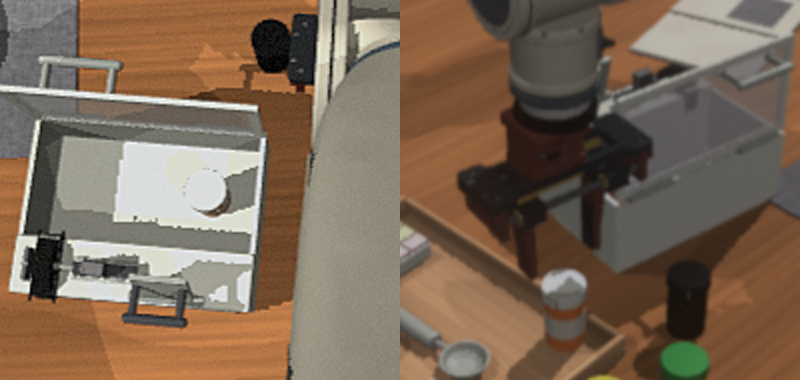

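Vial 1 stands in the case (crop 207,187), and the gripper is centred over vial 2.

Call:
arm_command --series '[{"linear": [-0.002, 0, 0.03], "turn": 0}, {"linear": [0, 0, 0.03], "turn": 0}, {"linear": [0, 0, 0.016], "turn": 0}, {"linear": [0, 0, 0], "turn": 0}]'

```text
t: 22.9
ee_pos: [649.8, -60.0, 60.1]
orientation: [-0.196, -3.133, -0.0]
ft_force: [0.3, 0.1, -1.1]
width: 66.0
grasp_force: 0.0
```

Call:
arm_command --series '[{"linear": [0, 0, 0], "turn": 0}, {"linear": [0, 0, 0], "turn": 0}, {"linear": [0, 0, 0], "turn": 0}, {"linear": [0, 0, 0], "turn": 0}]' --jaw -1

```text
t: 23.3
ee_pos: [651.8, -60.2, 62.5]
orientation: [0.196, 3.133, -0.0]
ft_force: [-0.8, -0.1, 5.5]
width: 45.6
grasp_force: 30.0
```

Call:
arm_command --series '[{"linear": [0, 0, -0.01], "turn": 0}, {"linear": [0, 0, -0.03], "turn": 0}, {"linear": [0, 0, -0.04], "turn": 0}, {"linear": [0, 0, -0.04], "turn": 0}, {"linear": [0, 0, -0.04], "turn": 0}, {"linear": [0, 0, 0], "turn": 0}]'

```text
t: 23.9
ee_pos: [653.9, -60.5, 228.0]
orientation: [0.195, 3.125, -0.001]
ft_force: [0.5, 0.3, 0.1]
width: 45.6
grasp_force: 30.0
```

```bash
python3 -c "
from h import *
go([30,-238,220],[30,45,220],[30,45,60])"
```

```text
t 23.9 case TCP [ 156.5 -238.1  228. ] world [653.9 -60.5 228. ] F [0.5 0.3 0.1] w 45.6 g 30.0 yaw err y/casex 1.565
 -> [126.6  -0.7   6.7]
 -> [  1.6 283.    0. ]
 -> [  1.7  -0.  160. ]
```

Call:
arm_command --series '[{"linear": [0.04, 0, 0], "turn": 0}, {"linear": [0.04, 0, 0], "turn": 0}, {"linear": [0.042, 0, 0], "turn": 0}, {"linear": [0, 0.047, 0], "turn": 0}, {"linear": [0, 0.047, 0], "turn": 0}, {"linear": [0, 0.047, 0], "turn": 0}, {"linear": [0, 0.047, 0], "turn": 0}, {"linear": [0, 0.047, 0], "turn": 0}, {"linear": [0, 0.047, 0], "turn": 0}, {"linear": [0, 0, 0], "turn": 0}]'

```text
t: 24.9
ee_pos: [564.7, 239.7, 220.5]
orientation: [0.189, 3.136, 0.002]
ft_force: [0.9, -0.5, -1.2]
width: 45.3
grasp_force: 30.0
```

```bash
python3 -c "
from h import *
go([30,45,62])"
```

```text
t 24.9 case TCP [ 32.3  49.4 220.5] world [564.7 239.7 220.5] F [ 0.9 -0.5 -1.2] w 45.3 g 30.0 yaw err y/casex 1.570
 -> [  2.3  -4.6 158.5]
```

Call:
arm_command --series '[{"linear": [0.002, -0.002, 0.035], "turn": 0}, {"linear": [0, 0, 0.035], "turn": 0}, {"linear": [0, 0, 0.035], "turn": 0}, {"linear": [0, 0, 0.03], "turn": 0}, {"linear": [0, 0, 0.01], "turn": 0}, {"linear": [0, 0, 0.005], "turn": 0}, {"linear": [0, 0, 0], "turn": 0}]'

```text
t: 25.6
ee_pos: [562.7, 232.9, 71.2]
orientation: [0.196, 3.135, -0.0]
ft_force: [0.0, -0.0, -0.6]
width: 45.4
grasp_force: 30.0
```

Call:
arm_command --series '[{"linear": [0, 0, 0.004], "turn": 0}, {"linear": [0, 0, 0.004], "turn": 0}, {"linear": [0, 0, 0.001], "turn": 0}, {"linear": [0, 0, 0], "turn": 0}]'

```text
t: 26.0
ee_pos: [562.6, 233.2, 62.2]
orientation: [0.196, 3.135, 0.0]
ft_force: [-0.8, 0.1, -0.4]
width: 45.2
grasp_force: 30.0
```

Call:
arm_command --series '[{"linear": [0, 0, 0], "turn": 0}, {"linear": [0, 0, 0], "turn": 0}, {"linear": [0, 0, 0], "turn": 0}, {"linear": [0, 0, -0.02], "turn": 0}, {"linear": [0, 0, -0.04], "turn": 0}, {"linear": [0, 0, -0.04], "turn": 0}, {"linear": [0, 0, -0.05], "turn": 0}, {"linear": [0, 0, -0.05], "turn": 0}, {"linear": [0, 0, -0.04], "turn": 0}]' --jaw 0.5

```text
t: 26.9
ee_pos: [562.8, 233.3, 305.3]
orientation: [0.196, 3.133, 0.002]
ft_force: [0.2, 0.5, 0.5]
width: 65.7
grasp_force: 0.0
```

Call:
arm_command --series '[{"linear": [0, 0, 0], "turn": 0.149}, {"linear": [0, 0, 0], "turn": 0.149}, {"linear": [0, 0, 0], "turn": 0.149}, {"linear": [0, 0, 0], "turn": 0.149}, {"linear": [0, 0, 0], "turn": 0.149}, {"linear": [0, 0, 0], "turn": 0.149}, {"linear": [0, 0, 0], "turn": 0.149}, {"linear": [0, 0, 0], "turn": 0.149}, {"linear": [0, 0, 0], "turn": 0.149}, {"linear": [0, 0, 0], "turn": 0.149}]' --jaw -0.4

```text
t: 27.9
ee_pos: [562.4, 233.1, 302.0]
orientation: [-2.276, -2.165, 0.0]
ft_force: [0.5, -0.6, 0.2]
width: 26.2
grasp_force: 0.0
```

```bash
python3 -c "
from h import *
go([122,50,290],[122,50,219])"
```

```text
t 27.9 case TCP [ 30.8  42.6 302. ] world [562.4 233.1 302. ] F [ 0.5 -0.6  0.2] w 26.2 g 0.0 yaw err y/casex 0.069
 -> [ 1.1 91.5 12. ]
 -> [ 0.  0. 71.]
```

Call:
arm_command --series '[{"linear": [0, 0, 0], "turn": 0.069}, {"linear": [0.0035, 0.047, 0], "turn": 0}, {"linear": [0.0035, 0.047, 0], "turn": 0}, {"linear": [0, 0, 0.02], "turn": 0}, {"linear": [0, 0, 0], "turn": 0}]'

```text
t: 28.4
ee_pos: [656.1, 228.7, 278.8]
orientation: [-2.343, -2.09, 0.007]
ft_force: [-0.3, -0.2, -0.5]
width: 26.2
grasp_force: 0.0
```

```bash
python3 -c "
from h import *
go([125,50,219])
d=img('top');e=img('scene')
cv2.imwrite('pics/c7.png',np.hstack([cv2.resize(x,None,fx=3,fy=3,interpolation=cv2.INTER_CUBIC) for x in(d['frame'][170:310,115:245],e['frame'][90:230,260:390])]))"
```

```text
t 28.4 case TCP [124.3  49.4 278.8] world [656.1 228.7 278.8] F [-0.3 -0.2 -0.5] w 26.2 g 0.0 yaw err y/casex 0.005
 -> [ 0.7  1.  59.8]
```

View pics/c7.png

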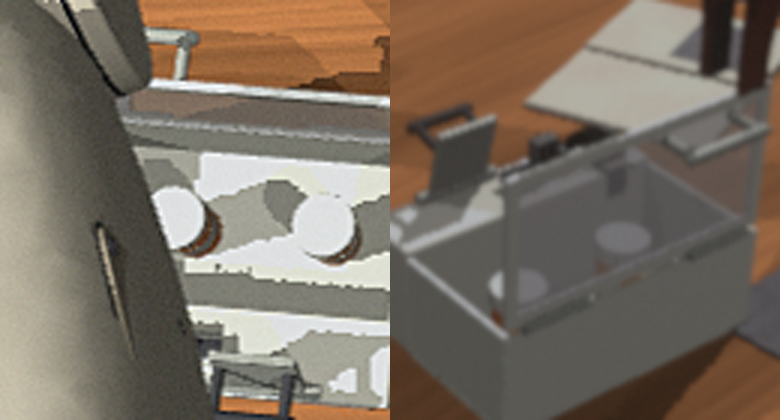

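Both vials stand inside the case (crop caps at 180,218 and 325,228). Regrasp the lid bar.

Call:
arm_command --series '[{"linear": [0, 0.0015, 0.02], "turn": 0}, {"linear": [0, 0, 0.015], "turn": 0}, {"linear": [0, 0, 0.01], "turn": 0}, {"linear": [0, 0, 0.008], "turn": 0}, {"linear": [0, 0, 0.006], "turn": 0}, {"linear": [0, 0, 0], "turn": 0}]' --jaw -0.52

```text
t: 29.1
ee_pos: [657.8, 229.3, 222.2]
orientation: [-2.343, -2.092, 0.002]
ft_force: [0.3, 0.8, -0.5]
width: 20.6
grasp_force: 0.0
```

Call:
arm_command --series '[{"linear": [0, 0, 0], "turn": 0}, {"linear": [0, 0, 0], "turn": 0}, {"linear": [0, 0, 0], "turn": 0}, {"linear": [0, 0, 0], "turn": 0}]' --jaw -1

```text
t: 29.5
ee_pos: [658.5, 229.5, 223.5]
orientation: [2.343, 2.092, 0.001]
ft_force: [-0.7, 0.2, 1.4]
width: 9.1
grasp_force: 30.0
```

```bash
python3 -c "
from h import *
o=go()
a=np.pi-np.arctan2(32,112)-np.linspace(1.55,-.02,21); q=116.5*np.c_[np.cos(a),-np.sin(a)]; print((np.diff(q,axis=0)/1000).round(4).tolist())"
```

```text
t 29.5 case TCP [126.6  50.4 223.5] world [658.5 229.5 223.5] F [-0.7  0.2  1.4] w 9.1 g 30.0 yaw err y/casex 0.006
[[-0.0089, -0.002], [-0.0091, -0.0013], [-0.0091, -0.0006], [-0.0091, 0.0002], [-0.0091, 0.0009], [-0.009, 0.0016], [-0.0089, 0.0023], [-0.0086, 0.003], [-0.0084, 0.0036], [-0.0081, 0.0043], [-0.0077, 0.0049], [-0.0073, 0.0055], [-0.0069, 0.0061], [-0.0064, 0.0066], [-0.0058, 0.0071], [-0.0052, 0.0075], [-0.0046, 0.0079], [-0.004, 0.0082], [-0.0034, 0.0085], [-0.0027, 0.0087]]
```

Call:
arm_command --series '[{"linear": [0, -0.0089, -0.002], "turn": 0}, {"linear": [0, -0.0091, -0.0013], "turn": 0}, {"linear": [0, -0.0091, -0.0006], "turn": 0}, {"linear": [0, -0.0091, 0.0002], "turn": 0}, {"linear": [0, -0.0091, 0.0009], "turn": 0}, {"linear": [0, -0.009, 0.0016], "turn": 0}, {"linear": [0, -0.0089, 0.0023], "turn": 0}]'

```text
t: 30.2
ee_pos: [595.5, 237.5, 223.0]
orientation: [2.343, 2.092, 0.005]
ft_force: [4.3, 5.5, 3.6]
width: 9.0
grasp_force: 30.0
```

Call:
arm_command --series '[{"linear": [0, -0.0086, 0.003], "turn": 0}, {"linear": [0, -0.0084, 0.0036], "turn": 0}, {"linear": [0, -0.0081, 0.0043], "turn": 0}, {"linear": [0, -0.0077, 0.0049], "turn": 0}, {"linear": [0, -0.0073, 0.0055], "turn": 0}, {"linear": [0, -0.0069, 0.0061], "turn": 0}]'

```text
t: 30.8
ee_pos: [548.6, 243.2, 194.9]
orientation: [-2.343, -2.092, -0.005]
ft_force: [5.8, 6.0, 1.3]
width: 9.5
grasp_force: 30.0
```

```bash
python3 -c "
from h import *
go([-17,50,142])"
```

```text
t 30.8 case TCP [ 15.9  50.9 194.9] world [548.6 243.2 194.9] F [5.8 6.  1.3] w 9.5 g 30.0 yaw err y/casex 0.006
 -> [ -0.9 -33.   52.8]
```

Call:
arm_command --series '[{"linear": [0, -0.0064, 0.0066], "turn": 0}, {"linear": [0, -0.0058, 0.0071], "turn": 0}, {"linear": [0, -0.0052, 0.0075], "turn": 0}, {"linear": [0, -0.0046, 0.0079], "turn": 0}, {"linear": [0, -0.004, 0.0082], "turn": 0}, {"linear": [0, -0.0034, 0.0085], "turn": 0}, {"linear": [0, -0.0027, 0.0087], "turn": 0}, {"linear": [0, 0, 0], "turn": 0}, {"linear": [0, 0, 0], "turn": 0}]'

```text
t: 31.7
ee_pos: [515.9, 247.1, 139.5]
orientation: [-2.342, -2.091, -0.002]
ft_force: [2.1, 10.1, -3.3]
width: 9.2
grasp_force: 30.0
```

```bash
python3 -c "
from h import *
go([-17,50,142])"
```

```text
t 31.7 case TCP [-17.   50.9 139.5] world [515.9 247.1 139.5] F [ 2.1 10.1 -3.3] w 9.2 g 30.0 yaw err y/casex 0.006
 -> [-0.9  0.  -2.5]
```

Call:
arm_command --series '[{"linear": [0, 0, 0], "turn": 0}, {"linear": [0, 0, 0], "turn": 0}, {"linear": [0, 0, 0], "turn": 0}, {"linear": [0, 0, -0.025], "turn": 0}, {"linear": [0, 0, 0], "turn": 0}]' --jaw -0.4

```text
t: 32.2
ee_pos: [517.8, 245.6, 167.0]
orientation: [2.343, 2.092, 0.004]
ft_force: [0.5, 0.2, -0.3]
width: 26.2
grasp_force: 0.0
```

Call:
arm_command --series '[{"linear": [0, 0, 0], "turn": 0}, {"linear": [0, 0, 0], "turn": 0}, {"linear": [0, 0, 0.003], "turn": 0}, {"linear": [0, 0, 0.002], "turn": 0}, {"linear": [0, 0, 0.002], "turn": 0}, {"linear": [0, 0, 0], "turn": 0}]' --jaw -1

```text
t: 32.8
ee_pos: [516.5, 245.2, 157.3]
orientation: [-2.343, -2.092, 0.002]
ft_force: [0.0, 0.4, -0.9]
width: 0.3
grasp_force: 0.0
```

Call:
arm_command --series '[{"linear": [0, 0, 0.001], "turn": 0}, {"linear": [0, 0, 0.001], "turn": 0}, {"linear": [0, 0, 0.001], "turn": 0}, {"linear": [0, 0, 0.001], "turn": 0}, {"linear": [0, 0, 0], "turn": 0}]'

```text
t: 33.3
ee_pos: [516.8, 245.5, 155.0]
orientation: [-2.343, -2.092, -0.0]
ft_force: [-4.5, -0.8, 9.8]
width: 0.4
grasp_force: 5.0
```

Call:
arm_command --series '[{"linear": [0, 0, -0.025], "turn": 0}, {"linear": [0, 0, -0.025], "turn": 0}, {"linear": [-0.029, -0.03, 0], "turn": 0}, {"linear": [-0.029, -0.03, 0], "turn": 0}, {"linear": [-0.029, -0.031, 0], "turn": 0}, {"linear": [0, 0, 0], "turn": 0}]' --jaw -0.5

```text
t: 33.9
ee_pos: [411.6, 166.5, 203.2]
orientation: [-2.343, -2.091, 0.007]
ft_force: [0.4, -0.1, -0.3]
width: 22.2
grasp_force: 0.0
```

```bash
python3 -c "
from h import *
go([-108.4,-37,161])"
```

```text
t 33.9 case TCP [-111.   -41.4  203.2] world [411.6 166.5 203.2] F [ 0.4 -0.1 -0.3] w 22.2 g 0.0 yaw err y/casex 0.005
 -> [ 4.5  2.8 42.2]
```

Call:
arm_command --series '[{"linear": [0.003, 0.0025, 0.005], "turn": 0}, {"linear": [0, 0, 0.015], "turn": 0}, {"linear": [0, 0, 0.01], "turn": 0}, {"linear": [0, 0, 0.01], "turn": 0}, {"linear": [0, 0, 0], "turn": 0}]'

```text
t: 34.4
ee_pos: [419.1, 172.0, 162.4]
orientation: [-2.342, -2.092, 0.004]
ft_force: [-0.5, 0.1, -0.5]
width: 21.9
grasp_force: 0.0
```

Call:
arm_command --series '[{"linear": [0, 0, 0], "turn": 0}, {"linear": [0, 0, 0], "turn": 0}, {"linear": [0, 0, 0], "turn": 0}, {"linear": [0, 0, 0], "turn": 0}]' --jaw -1

```text
t: 34.8
ee_pos: [419.4, 172.0, 164.1]
orientation: [2.344, 2.092, 0.001]
ft_force: [-1.3, 1.3, -2.6]
width: 9.3
grasp_force: 30.0
```

```bash
python3 -c "
from h import *
go([-41,-38,142])"
```

```text
t 34.8 case TCP [-103.9  -35.1  164.1] world [419.4 172.  164.1] F [-1.3  1.3 -2.6] w 9.3 g 30.0 yaw err y/casex 0.006
 -> [-3.3 62.9 22.2]
```

```bash
python3 -c "
from h import *
a=.6366+np.linspace(1.216,-.03,14); q=57.2*np.c_[np.cos(a),-np.sin(a)]; print((np.diff(q,axis=0)/1000).round(4).tolist())"
```

```text
[[0.0053, -0.0013], [0.0054, -0.0008], [0.0055, -0.0002], [0.0055, 0.0003], [0.0054, 0.0008], [0.0053, 0.0013], [0.0052, 0.0018], [0.005, 0.0023], [0.0047, 0.0028], [0.0044, 0.0032], [0.0041, 0.0036], [0.0037, 0.004], [0.0033, 0.0043]]
```

Call:
arm_command --series '[{"linear": [0, 0.0053, -0.0013], "turn": 0}, {"linear": [0, 0.0054, -0.0008], "turn": 0}, {"linear": [0, 0.0055, -0.0002], "turn": 0}, {"linear": [0, 0.0055, 0.0003], "turn": 0}, {"linear": [0, 0.0054, 0.0008], "turn": 0}, {"linear": [0, 0.0053, 0.0013], "turn": 0}, {"linear": [0, 0.0052, 0.0018], "turn": 0}]'

```text
t: 35.5
ee_pos: [457.1, 167.2, 161.9]
orientation: [2.343, 2.092, -0.001]
ft_force: [-2.5, -3.0, 4.5]
width: 9.0
grasp_force: 30.0
```

Call:
arm_command --series '[{"linear": [0, 0.005, 0.0023], "turn": 0}, {"linear": [0, 0.0047, 0.0028], "turn": 0}, {"linear": [0, 0.0044, 0.0032], "turn": 0}, {"linear": [0, 0.0041, 0.0036], "turn": 0}, {"linear": [0, 0.0037, 0.004], "turn": 0}, {"linear": [0, 0.0033, 0.0043], "turn": 0}, {"linear": [0, 0, 0], "turn": 0}, {"linear": [0, 0, 0], "turn": 0}]'

```text
t: 36.3
ee_pos: [482.0, 164.6, 141.7]
orientation: [2.343, 2.092, -0.0]
ft_force: [-4.2, -3.4, 3.6]
width: 9.4
grasp_force: 30.0
```

```bash
python3 -c "
from h import *
go([-42,-38,142])"
```

```text
t 36.3 case TCP [-40.9 -35.  141.7] world [482.  164.6 141.7] F [-4.2 -3.4  3.6] w 9.4 g 30.0 yaw err y/casex 0.006
 -> [-3.  -1.2 -0.3]
```

Call:
arm_command --series '[{"linear": [0, 0, 0], "turn": 0}, {"linear": [0, 0, 0], "turn": 0}, {"linear": [0, 0, 0], "turn": 0}, {"linear": [0, 0, -0.015], "turn": 0}, {"linear": [0, 0, -0.015], "turn": 0}]' --jaw -0.5

```text
t: 36.8
ee_pos: [482.0, 165.0, 171.9]
orientation: [-2.343, -2.093, 0.0]
ft_force: [0.5, -0.6, -0.7]
width: 21.8
grasp_force: 0.0
```

Call:
arm_command --series '[{"linear": [0, 0, 0], "turn": 0}, {"linear": [0, 0, 0], "turn": 0}, {"linear": [0, 0, 0.003], "turn": 0}, {"linear": [0, 0, 0.003], "turn": 0}, {"linear": [0, 0, 0.001], "turn": 0}, {"linear": [0, 0, 0.001], "turn": 0}, {"linear": [0, 0, 0], "turn": 0}]' --jaw -1

```text
t: 37.5
ee_pos: [481.7, 164.7, 163.5]
orientation: [-2.343, -2.092, 0.001]
ft_force: [0.6, -0.2, 0.6]
width: 0.3
grasp_force: 0.0
```

Call:
arm_command --series '[{"linear": [0, 0, 0.001], "turn": 0}, {"linear": [0, 0, 0.001], "turn": 0}, {"linear": [0, 0, 0.001], "turn": 0}, {"linear": [0, 0, 0], "turn": 0}]'

```text
t: 37.9
ee_pos: [482.2, 164.9, 161.9]
orientation: [2.343, 2.092, 0.001]
ft_force: [-3.4, -0.8, 10.7]
width: 0.4
grasp_force: 5.1
```

```bash
python3 -c "
from h import *
go([-42,-38,142])"
```

```text
t 37.9 case TCP [-40.8 -34.7 161.9] world [482.2 164.9 161.9] F [-3.4 -0.8 10.7] w 0.4 g 5.1 yaw err y/casex 0.006
 -> [-3.3 -1.3 19.9]
```

Call:
arm_command --series '[{"linear": [0, 0, -0.015], "turn": 0}, {"linear": [0.034, -0.0115, 0], "turn": 0}, {"linear": [0.034, -0.0115, 0], "turn": 0}, {"linear": [0, 0, 0.015], "turn": 0}, {"linear": [0, 0, 0], "turn": 0}]' --jaw -0.1

```text
t: 38.4
ee_pos: [465.5, 235.4, 159.7]
orientation: [-2.341, -2.094, 0.004]
ft_force: [-0.1, -0.4, 0.1]
width: 36.9
grasp_force: 0.0
```

```bash
python3 -c "
from h import *
go([-64,33,127])"
```

```text
t 38.4 case TCP [-65.7  33.3 159.7] world [465.5 235.4 159.7] F [-0.1 -0.4  0.1] w 36.9 g 0.0 yaw err y/casex 0.008
 -> [-0.3  1.8 32.7]
```

Call:
arm_command --series '[{"linear": [0, 0.0015, 0.015], "turn": 0}, {"linear": [0, 0, 0.015], "turn": 0}, {"linear": [0, 0, 0], "turn": 0}]'

```text
t: 38.7
ee_pos: [467.2, 233.7, 129.7]
orientation: [-2.343, -2.091, 0.005]
ft_force: [1.0, -1.3, -0.4]
width: 39.6
grasp_force: 0.0
```

Call:
arm_command --series '[{"linear": [0, 0, 0], "turn": 0}, {"linear": [0, 0, 0], "turn": 0}, {"linear": [0, 0, 0], "turn": 0}, {"linear": [0, 0, 0], "turn": 0}]' --jaw -1

```text
t: 39.1
ee_pos: [467.9, 234.9, 131.6]
orientation: [-2.344, -2.091, 0.0]
ft_force: [-1.9, -1.8, 3.8]
width: 13.7
grasp_force: 30.0
```

```bash
python3 -c "
from h import *
go()"
```

```text
t 39.1 case TCP [-63.3  33.1 131.6] world [467.9 234.9 131.6] F [-1.9 -1.8  3.8] w 13.7 g 30.0 yaw err y/casex 0.005
```

Call:
arm_command --series '[{"linear": [-0.004, 0, 0], "turn": 0}, {"linear": [-0.004, 0, 0], "turn": 0}, {"linear": [-0.004, 0, 0], "turn": 0}, {"linear": [-0.004, 0, 0], "turn": 0}, {"linear": [-0.002, 0, 0], "turn": 0}, {"linear": [-0.001, 0, 0], "turn": 0}, {"linear": [0, 0, 0], "turn": 0}, {"linear": [0, 0, 0], "turn": 0}]'

```text
t: 39.9
ee_pos: [465.6, 216.9, 131.6]
orientation: [-2.343, -2.09, -0.002]
ft_force: [-5.7, 6.2, 5.4]
width: 13.8
grasp_force: 30.0
```

```bash
python3 -c "
from h import *
go()"
```

```text
t 39.9 case TCP [-63.4  15.  131.6] world [465.6 216.9 131.6] F [-5.7  6.2  5.4] w 13.8 g 30.0 yaw err y/casex 0.005
```

Call:
arm_command --series '[{"linear": [0, 0, 0], "turn": 0}, {"linear": [0, 0, 0], "turn": 0}, {"linear": [0, 0, 0], "turn": 0}, {"linear": [0, 0, -0.02], "turn": 0}, {"linear": [0, 0, -0.03], "turn": 0}]' --jaw -0.1

```text
t: 40.4
ee_pos: [464.9, 215.2, 179.9]
orientation: [-2.343, -2.092, 0.006]
ft_force: [0.1, 1.3, -0.1]
width: 39.3
grasp_force: 0.0
```

Call:
arm_command --series '[{"linear": [0.036, 0.0055, 0], "turn": 0}, {"linear": [0.036, 0.0055, 0], "turn": 0}, {"linear": [0, 0, 0.015], "turn": 0}, {"linear": [0, 0, 0.015], "turn": 0}, {"linear": [0, 0, 0], "turn": 0}, {"linear": [0, 0, 0], "turn": 0}]' --jaw -1

```text
t: 41.0
ee_pos: [485.0, 286.0, 150.8]
orientation: [-2.343, -2.092, 0.001]
ft_force: [-0.2, 0.0, -0.8]
width: 0.4
grasp_force: 0.0
```

```bash
python3 -c "
from h import *
go([-53,87,142])"
```

```text
t 41.0 case TCP [-52.4  85.9 150.8] world [485.  286.  150.8] F [-0.2  0.  -0.8] w 0.4 g 0.0 yaw err y/casex 0.006
 -> [ 1.1 -0.6  8.8]
```

Call:
arm_command --series '[{"linear": [0, 0, 0.005], "turn": 0}, {"linear": [0, 0, 0.004], "turn": 0}, {"linear": [0, 0, 0.001], "turn": 0}, {"linear": [0, 0, 0.001], "turn": 0}, {"linear": [0, 0, 0], "turn": 0}]'

```text
t: 41.5
ee_pos: [485.2, 286.1, 140.4]
orientation: [2.343, 2.092, 0.0]
ft_force: [-1.5, -1.6, 2.1]
width: 0.7
grasp_force: 1.6
```

Call:
arm_command --series '[{"linear": [0, 0, 0.001], "turn": 0}, {"linear": [0, 0, 0.0005], "turn": 0}, {"linear": [0, 0, 0], "turn": 0}]'

```text
t: 41.8
ee_pos: [485.7, 286.2, 140.1]
orientation: [2.343, 2.092, 0.002]
ft_force: [-2.8, -4.6, 14.5]
width: 0.5
grasp_force: 6.3
```

Call:
arm_command --series '[{"linear": [0, -0.003, 0], "turn": 0}, {"linear": [0, -0.003, 0], "turn": 0}, {"linear": [0, -0.003, 0], "turn": 0}, {"linear": [0, -0.003, 0], "turn": 0}, {"linear": [0, -0.003, 0], "turn": 0}, {"linear": [0, -0.003, 0], "turn": 0}, {"linear": [0, -0.003, 0], "turn": 0}, {"linear": [0, -0.003, 0], "turn": 0}, {"linear": [0, 0, 0], "turn": 0}]'

```text
t: 42.7
ee_pos: [461.7, 289.4, 139.7]
orientation: [2.343, 2.092, 0.003]
ft_force: [-1.7, -0.6, 9.1]
width: 0.4
grasp_force: 4.2
```

Call:
arm_command --series '[{"linear": [0, 0, -0.015], "turn": 0}, {"linear": [0, 0, -0.03], "turn": 0}, {"linear": [0, -0.04, 0], "turn": 0}, {"linear": [0, -0.04, 0], "turn": 0}, {"linear": [0, 0, 0], "turn": 0}]'

```text
t: 43.2
ee_pos: [377.6, 297.2, 183.2]
orientation: [-2.341, -2.094, 0.005]
ft_force: [0.1, -0.6, -0.0]
width: 0.7
grasp_force: 0.0
```

```bash
python3 wl.py w2.png
```

```text
t 43.2 case TCP [-160.4   84.3  183.2] world [377.6 297.2 183.2] F [ 0.1 -0.6 -0. ] w 0.7 g 0.0 yaw err y/casex 0.008
 -> [-50.  95.   8.]
 -> [52.   0.4 -0.1]
-1 [139.7 288.3] [324.  132.5]
0 [140.1 282.4] [327.  133.7]
1 [141.3 276.7] [329.9 136.2]
2 [142.8 271.9] [332.5 139.9]
3 [144.6 268.6] [334.3 144.3]
4 [146.4 267.1] [335.1 148.7]
```

View pics/w2.png

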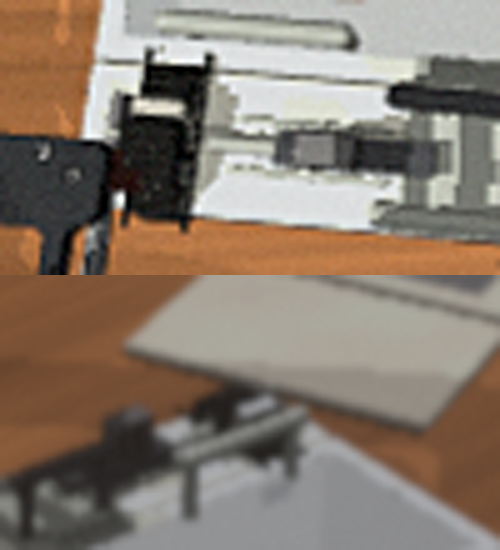

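The line is at crop (158,105), px (141.6,276): +1 click. One more click back.

Call:
arm_command --series '[{"linear": [0.001, 0.034, 0], "turn": 0}, {"linear": [0.001, 0.034, 0], "turn": 0}, {"linear": [0, 0.033, 0], "turn": 0}, {"linear": [0, 0, 0.02], "turn": 0}, {"linear": [0, 0, 0.015], "turn": 0}, {"linear": [0, 0, 0.005], "turn": 0}, {"linear": [0, 0, 0], "turn": 0}]'

```text
t: 44.0
ee_pos: [482.7, 288.2, 142.6]
orientation: [-2.344, -2.092, 0.002]
ft_force: [-0.2, -0.6, -0.3]
width: 0.4
grasp_force: 0.0
```

```bash
python3 -c "
from h import *
go([-59,87,139])"
```

```text
t 44.0 case TCP [-54.9  87.8 142.6] world [482.7 288.2 142.6] F [-0.2 -0.6 -0.3] w 0.4 g 0.0 yaw err y/casex 0.005
 -> [-0.8 -4.1  3.6]
```

Call:
arm_command --series '[{"linear": [0, -0.003, 0.0015], "turn": 0}, {"linear": [0, 0, 0.001], "turn": 0}, {"linear": [0, 0, 0.001], "turn": 0}, {"linear": [0, 0, 0], "turn": 0}]'

```text
t: 44.4
ee_pos: [479.8, 289.2, 140.9]
orientation: [2.343, 2.093, 0.002]
ft_force: [-1.1, -0.4, 4.7]
width: 0.3
grasp_force: 2.4
```

Call:
arm_command --series '[{"linear": [0, 0, 0.0007], "turn": 0}, {"linear": [0, -0.003, 0], "turn": 0}, {"linear": [0, -0.003, 0], "turn": 0}, {"linear": [0, -0.003, 0], "turn": 0}, {"linear": [0, -0.003, 0], "turn": 0}, {"linear": [0, 0, 0], "turn": 0}]'

```text
t: 45.0
ee_pos: [467.9, 291.2, 140.6]
orientation: [-2.343, -2.092, -0.004]
ft_force: [-0.8, 2.6, 11.1]
width: 0.3
grasp_force: 3.9
```

Call:
arm_command --series '[{"linear": [0, 0, -0.015], "turn": 0}, {"linear": [0, 0, -0.03], "turn": 0}, {"linear": [0, -0.04, -0.02], "turn": 0}, {"linear": [0, -0.04, 0], "turn": 0}, {"linear": [0, 0, 0], "turn": 0}]'

```text
t: 45.5
ee_pos: [383.5, 298.7, 204.4]
orientation: [-2.34, -2.094, 0.004]
ft_force: [0.3, 0.7, 0.1]
width: 0.2
grasp_force: 0.0
```

```bash
python3 wl.py w3.png
```

```text
t 45.5 case TCP [-154.6   86.4  204.4] world [383.5 298.7 204.4] F [0.3 0.7 0.1] w 0.2 g 0.0 yaw err y/casex 0.008
 -> [-52.1  89.3  29.2]
 -> [52.   0.4 -0.1]
-1 [139.7 288.3] [324.  132.5]
0 [140.1 282.4] [327.  133.7]
1 [141.3 276.7] [329.9 136.2]
2 [142.8 271.9] [332.5 139.9]
3 [144.6 268.6] [334.3 144.3]
4 [146.4 267.1] [335.1 148.7]
```

View pics/w3.png

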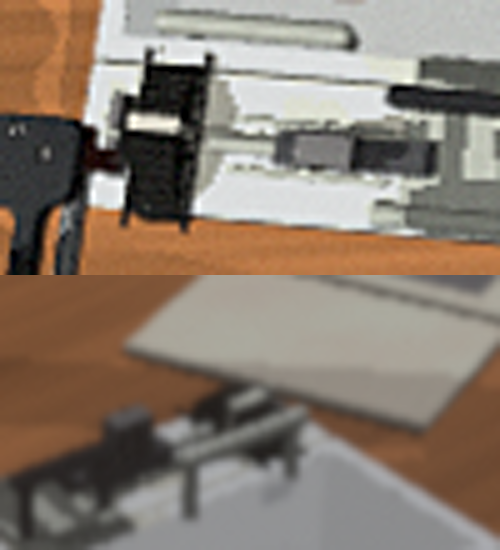

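```bash
python3 - <<'E'
from h import *
for n in('s','w2.png','w3.png','now'):
    if n=='s': f=cv2.imread('pics/top0.png')[255:310,110:210]
    elif n=='now': f=img('top')['frame'][255:310,110:210]
    else: f=cv2.resize(cv2.imread('pics/'+n)[:275],(100,55),interpolation=cv2.INTER_AREA)
    g=f.max(2)[8:40,28:37].astype(float); print(n,g.mean(1).astype(int).tolist())
    w=np.clip(g.mean(1)-70,0,None); w[:5]=0; print((w@np.arange(32)/w.sum()+263).round(2))
E
```

```text
s [210, 190, 171, 183, 150, 22, 33, 29, 36, 19, 24, 67, 173, 198, 176, 34, 14, 22, 28, 21, 24, 22, 24, 23, 23, 27, 32, 24, 29, 21, 24, 28]
276.01
w2.png [224, 202, 185, 197, 160, 38, 30, 33, 39, 21, 24, 69, 170, 217, 184, 57, 18, 21, 28, 23, 27, 26, 23, 26, 27, 29, 32, 30, 34, 31, 29, 33]
276.04
w3.png [224, 203, 184, 196, 163, 39, 29, 42, 34, 26, 30, 27, 21, 21, 56, 149, 214, 197, 94, 18, 19, 27, 23, 24, 26, 26, 31, 27, 29, 31, 24, 29]
279.26
now [227, 203, 182, 196, 172, 26, 31, 43, 37, 25, 31, 28, 19, 22, 53, 150, 216, 201, 92, 13, 18, 28, 23, 22, 28, 25, 29, 29, 29, 29, 23, 32]
279.25
```

Call:
arm_command --series '[{"linear": [0, -0.04, -0.03], "turn": 0}, {"linear": [0, -0.04, -0.03], "turn": 0}, {"linear": [0, 0, 0], "turn": 0}, {"linear": [0, 0, 0], "turn": 0}, {"linear": [0, 0, 0], "turn": 0}, {"linear": [0, 0, 0], "turn": 0}, {"linear": [0, 0, 0], "turn": 0}]'

```text
t: 46.35
ee_pos: [309.0, 307.9, 263.3]
orientation: [2.344, 2.091, -0.003]
ft_force: [-0.2, 0.3, 0.2]
width: 0.4
grasp_force: 0.0
```

```bash
python3 - <<'E'
from h import *
d=img('top');f=d['frame'][255:310,110:210]
g=f.max(2)[8:40,28:37].astype(float);print(g.mean(1).astype(int).tolist())
t=T(np.load('case.npy'))
print('pointer',proj(d,t([[-65,107,121],[-65,107,105]])).round(1).tolist())
print(d['frame'].max(2)[262:300,130:156:2].T)
cv2.imwrite('pics/w4.png',cv2.resize(d['frame'][258:306,118:178],None,fx=10,fy=10,interpolation=cv2.INTER_CUBIC))
E
```

```text
[222, 199, 179, 194, 167, 25, 32, 38, 35, 22, 27, 29, 22, 20, 49, 144, 212, 197, 89, 10, 19, 26, 20, 27, 25, 24, 30, 24, 27, 31, 21, 28]
pointer [[131.0, 281.8], [133.6, 282.2]]
[[237 228 229 227 189 172 228 223 220 220 218 219 222 224 225 226 216 222
  214 200 209 216 207 177 173 145 129 176 223 220 216 215 221 210 160 165
  171 187]
 [220 216 222 225 204 104 229 224 219 220 221 201 173 124 135 125 129 114
  113 195 138 110 101  97  87  79  60  67 157 233 224 220 225 221 190 194
  190 189]
 [210 221 220 224 208 107 222 225 222 221 219 158  69  69  57  44  29  35
   27  23  26  30  33  29  35  34  40  76 142 235 217 219 222 213 141  86
   74  43]
 [206 223 220 226 209 104 215 230 225 227 235 228  47  19  26 125 249 245
  227  14  26  33  31  28  28  21  21  16  15  14  19  20  31  29  24  88
  172 206]
 [190 226 215 216 202 145 176 163 151  93  32  18  15  21   0  80 191 229
  216  38  18  28  29  19  33  35  29  34  28  37  36  31  41  31  33  26
   66 154]
 [189 226 172  72 120 100  10  28  24  26  16  28  29  30  15  80 195 232
  213  65   0  26  27  27  28  35  28  37  20  28  28
[... 445 characters left out ...]
   0   7  17  17  26  24  40  28  26  26  49  50  36
   18  21]
 [ 98 216 223 221 229 220  16   5  21   7  14   3  18  26  21  41  40  25
   39  75  76  45  78  31  16  41  38  21  42  55  58  80  90 128 146 151
   61 148]
 [103 211 225 213 208 201  59  14  31  56  30  30  29  17  39  60  66  81
   59  76  75 116 145 149 176 170 174 166 167 159 161 190 230 226 227 219
  115 180]
 [150 210 224 174  73  97  94  84 143 144 177 168 170 168 164 169 163 158
  114 126 156 193 182 135 154 156 153 157 175 185 227 222 222 221 224 214
  151 166]
 [146 198 227 225 231 229 189 140 232 152 151 153 157 156 158 156 161 153
  113 112 134 194 183 137 178 185 225 222 224 221 218 217 219 219 222 222
  195 146]]
```

View pics/w4.png

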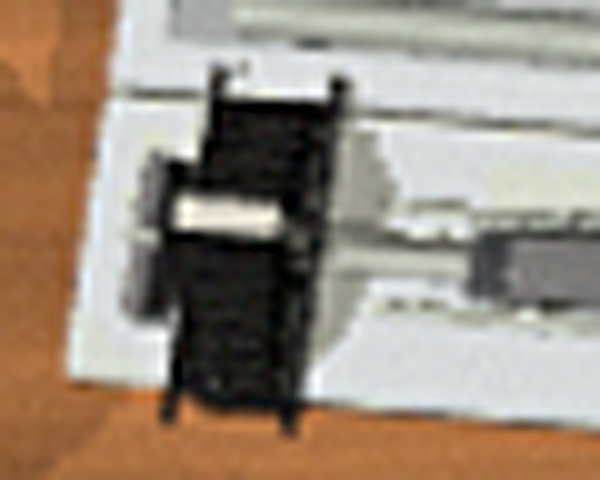

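```bash
python3 -c "
from h import *
go([-62,87,200],[-62,87,142.5])"
```

```text
t 46.4 case TCP [-229.9   86.8  263.4] world [308.8 308.  263.4] F [ 0.7 -0.3  0.2] w 0.5 g 0.0 yaw err y/casex 0.005
 -> [ -0.5 167.9  63.2]
 -> [ 0.1  0.1 57.5]
```

Call:
arm_command --series '[{"linear": [0, 0.042, 0.015], "turn": 0}, {"linear": [0, 0.042, 0.016], "turn": 0}, {"linear": [0, 0.042, 0.016], "turn": 0}, {"linear": [0, 0.042, 0.016], "turn": 0}, {"linear": [0, 0, 0.03], "turn": 0}, {"linear": [0, 0, 0.02], "turn": 0}, {"linear": [0, 0, 0.006], "turn": 0}, {"linear": [0, 0, 0], "turn": 0}]'

```text
t: 47.2
ee_pos: [474.9, 288.9, 144.1]
orientation: [-2.343, -2.092, 0.004]
ft_force: [0.0, 0.9, -0.2]
width: 0.7
grasp_force: 0.0
```

Call:
arm_command --series '[{"linear": [0, 0, 0.001], "turn": 0}, {"linear": [0, 0, 0.001], "turn": 0}, {"linear": [0, 0, 0], "turn": 0}]'

```text
t: 47.5
ee_pos: [475.7, 289.7, 144.1]
orientation: [2.343, 2.093, 0.003]
ft_force: [0.9, 0.8, 0.7]
width: 0.5
grasp_force: 0.0
```

Call:
arm_command --series '[{"linear": [0, 0, 0.001], "turn": 0}, {"linear": [0, 0, 0.001], "turn": 0}, {"linear": [0, 0, 0.001], "turn": 0}, {"linear": [0, 0, 0], "turn": 0}]'

```text
t: 47.9
ee_pos: [475.9, 289.5, 141.0]
orientation: [2.343, 2.092, 0.002]
ft_force: [-0.1, -1.0, 6.5]
width: 0.1
grasp_force: 3.3
```

Call:
arm_command --series '[{"linear": [0, 0, 0.0005], "turn": 0}, {"linear": [0, -0.002, 0], "turn": 0}, {"linear": [0, -0.002, 0], "turn": 0}, {"linear": [0, -0.002, 0], "turn": 0}, {"linear": [0, 0, 0], "turn": 0}]'

```text
t: 48.4
ee_pos: [470.1, 290.3, 140.8]
orientation: [2.343, 2.092, 0.003]
ft_force: [-0.3, -2.5, 9.4]
width: 0.2
grasp_force: 4.3
```

Call:
arm_command --series '[{"linear": [0, 0, -0.005], "turn": 0}, {"linear": [0, 0, -0.03], "turn": 0}, {"linear": [0, -0.04, -0.02], "turn": 0}, {"linear": [0, -0.04, 0], "turn": 0}, {"linear": [0, 0, 0], "turn": 0}]'

```text
t: 48.9
ee_pos: [385.9, 298.5, 194.9]
orientation: [-2.341, -2.094, 0.004]
ft_force: [-0.1, -0.2, -1.1]
width: 0.4
grasp_force: 0.0
```

```bash
cat > ln.py <<'E'
from h import *
f=img('top')['frame'][255:310,110:210]
g=f.max(2)[8:40,28:37].astype(float);a=g.mean(1);w=np.clip(a-70,0,None); w[:6]=0
print(a.astype(int).tolist(),(w@np.arange(32)/w.sum()+263).round(2)); go([-62,87,142])
E
python3 ln.py
```

```text
[228, 203, 182, 197, 170, 24, 35, 36, 38, 21, 36, 22, 28, 29, 25, 29, 11, 93, 197, 205, 183, 26, 16, 29, 24, 25, 29, 23, 26, 27, 27, 32] 281.85
t 49.0 case TCP [-150.1   87.3  195. ] world [388.1 299.  195. ] F [0.7 0.1 0.3] w 0.5 g 0.0 yaw err y/casex 0.008
 -> [-1.  88.1 53. ]
```

Call:
arm_command --series '[{"linear": [0, -0.04, -0.03], "turn": 0}, {"linear": [0, -0.03, -0.03], "turn": 0}, {"linear": [0, 0, 0], "turn": 0}, {"linear": [0, 0, 0], "turn": 0}, {"linear": [0, 0, 0], "turn": 0}]'

```text
t: 49.45
ee_pos: [321.2, 306.8, 254.0]
orientation: [2.344, 2.092, -0.001]
ft_force: [0.1, -0.4, -0.2]
width: 0.7
grasp_force: 0.0
```

```bash
python3 - <<'E'
from ln import *
d=img('top');e=img('scene')
cv2.imwrite('pics/fin.png',np.hstack([cv2.resize(x,None,fx=3,fy=3,interpolation=cv2.INTER_CUBIC) for x in(d['frame'][190:320,120:255],e['frame'][110:240,250:380])]))
E
```

```text
[223, 199, 179, 193, 165, 24, 34, 31, 39, 20, 38, 17, 30, 27, 22, 28, 13, 88, 194, 202, 181, 26, 15, 25, 23, 23, 30, 23, 23, 29, 24, 29] 281.87
t 49.5 case TCP [-217.6   86.9  253.7] world [321.  306.6 253.7] F [ 0.1  0.4 -0. ] w 0.6 g 0.0 yaw err y/casex 0.005
 -> [ -0.6 155.7 111.6]
```

View pics/fin.png

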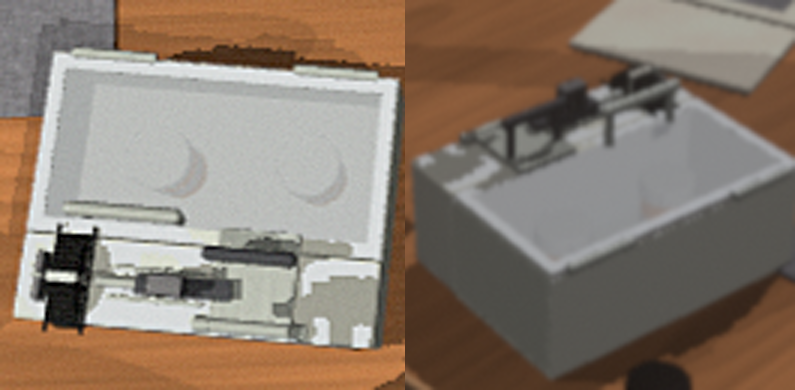

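The lid is shut over both vials (crop caps at 170,165 and 310,170). The hasp is down (bar at 250,255), the tab is home (165,285), and the wheel line is at the pointer (60,275).

```bash
python3 -c "
from workcell import ctrl
print(ctrl.close_job())"
```

```text
the job is handed in; nothing more can be done
None
```

I've handed the job in: both vials are in the case (only two were there), the lid is shut, the hasp is down, the tab is home and the wheel line is back at the pointer, going by the last pictures and contact readings; no verdict came back.

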